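# Clamp a paint tin with a quarter-turn T-stud

## Robot

A 6-joint arm with a two-finger parallel gripper is mounted at the origin on a cart in front of the work surface, level with it; the furniture and walls round the work are solid. World frame = base frame: x ahead of the robot, y to its left, z up, the work surface at z = 0. Lengths are in m, angles in degrees, forces in N, time in s.
With the tool pointing down it reaches from about 0.4 to 0.825 m from the base axis. Payload 7 kg.
Tool frame: the origin (TCP) lies midway between the tips of the shut fingers; the grasp point (between the pads) lies 19 mm behind it; z points along the fingers, y is the direction in which the jaws open and shut (so a half turn about z gives the same grasp; the last joint's range is limited). The gripper opens to 88 mm and grips with 3 to 60 N. Pads are 19 mm wide; open, the fingers measure 130 mm over their backs; the gripper's body (78 mm by 193 mm) begins 47 mm behind the grasp point.
Start: joints at [16.507, 20.546, 0.682, 0, -70.136, -16.507], TCP at [0.675, -0, 0.227] pointing down, gripper open.
Joint ranges: [-176.03, 176.03], [-82.01, 121.73], [-58.28, 71.71], [-173.87, 95.51], [-174.79, -0.11], [-173.66, 173.66]. Speed limits (degrees/s): [136.94, 136.94, 172.46, 180, 180, 180].

## Interface

Orientations are given as [roll, pitch, yaw] about the fixed x, y, z axes, in that order (R = Rz(yaw) Ry(pitch) Rx(roll)).
In Python, from plant import sensors, cams, job gives the robot as it stands.
- The arm moves only by the tool move_arm, never from a script. Its argument "commands" is a list of rows, each a list of 7 numbers: the finger opening in cm, from 0 to 8.76, then the shift along the tool's x, y, z in cm, then the turn, a rotation vector about the tool's x, y, z in rad. In form: [[hand, x, y, z, wx, wy, wz], ...]. A call has exactly 8 rows; each row is the pose to reach, as a shift and turn from the pose commanded when the call began, along the tool's axes at that moment; what a row does not reach only later rows make up. A row lasts 1/8 s, in which the tool goes at most 62.5 mm and 10.7 degrees, less where a joint would pass 70% of its speed; a pose out of reach is approached as far as the arm can. A call with a gripper value outside its range is refused whole. The fingers move at their own pace and stop on an object; the grip force is fixed at half the most. Time passes only in rows, so rows that repeat a pose let the fingers close, or fill a call up. It gives the time, the measured TCP pose, the force and the opening at its end, in the units of the state.
- sensors.get_obs(): the state, without advancing time (a new reading comes with each control period).
- cams.snapshot(name): name is "scene" or "side" or "wrist"; returns a dict with "frame" (420x560x3 uint8, red, green, blue), "camera_matrix" (3x3 intrinsics, pixels), "R" (3x3) and "t" (3): a world point X has camera coordinates R X + t. Camera axes: x right, y down, z forward; pixel columns grow to the right and rows downward; lengths in m; the calibration is good to about 2 mm. A picture is of the moment at which its call begins. There is no depth.
- job.close_job(): hands the job in, once; it reports no verdict.
The state is a dict: "clock": time; "joint_pos": joint angles; "qvel": joint speeds; "tau": joint torques, N m; "tool_pos": TCP position; "orientation": TCP orientation; "force": force on the tool from outside, world axes, zero at the start; "moment": the same for the moment, N m; "opening": finger opening in m.
Only numpy, scipy, OpenCV 4.12 (cv2) and the standard library are available. Lean on these libraries where they do the work, as an engineer would, in place of code of your own. Each camera call takes 0.05 s, during which the arm holds its last target.

## Task

Clamp the small paint tin in its nest: take the red-winged T-stud out of the wooden block, drop its head into the rail's slot behind the sliding shoe, and push it along, upright, so that the shoe's sprung pad presses the tin home. When the head comes up solid against the hidden end of the slot, give the wing a quarter turn so that the head locks in its pocket, and let go with the collar down on the rail and the pad holding the tin. Be gentle: never press or jam the stud against the rail with more than 18 N or lever it over in the slot, and leave the marker, the tin lid, the blue cap and the small air cap alone.

Things in the scene. Friction and masses are not known exactly. Their poses are not given: they have to be found in the camera images.
- stud: loose T-stud, 150 g, 58 mm tall, upright. Origin: centre of the underside of its T-head; z up along the stem, x along the head. Head 30 mm (x) x 12 mm (y) x 9 mm high, round ends; neck 12 mm in diameter, 9 to 16 mm above the origin; collar 30 mm in diameter, 16 to 21 mm. It starts hanging by its collar in a pocket of a fixed wooden block (80x56x30 mm), origin 14 mm above the bench
- wing (a point): middle of the stud's red plastic wing, on the stem's axis 40 mm above the stud's origin. The wing is 34 mm long (along the head), 12 mm thick (grip it firmly across this, low down, or it rocks in the grip) and reaches from 22 to 58 mm above the stud's origin
- rail: fixed aluminium clamp rail, 64 mm wide, top 24 mm above the bench. Origin at bench level on the slot's centre line; x along the slot towards the tin, y to its left, z up. Slot 15 mm wide from x = -62 mm on, between lips 6 mm thick; below them a channel 20 mm wide, its floor 6 mm above the bench. With the collar on the rail top the stud's origin is 8 mm above the bench, the head below the lips
- slot_start (a point): point on the slot's centre line at the level of the rail's top face, x = -30 mm in the rail's frame: a good place to drop the head in, behind the shoe
- pocket_zone (a point): point on the slot line at the rail's top, x = 47 mm. Hidden under the lips, centred within 10 mm of here along x (unseen, varying), is the one cross pocket (22 mm along x, 36 mm across) where the head can turn, either way. The channel ends blind so that the head along the slot is stopped just when centred on it; 2 mm short it jams. Once turned and let go it springs back up to 5 mm
- shoe_back (a point): middle of the top edge of the rear face of the grey shoe's tongue, which runs in the slot (12 mm wide) and is pushed by the stud's neck, whose axis is then 6 mm behind this point. The shoe slides along the rail only, with about 1.5 N of drag; its flat body starts 12 mm ahead of this point, 29 mm above the bench; 42 mm ahead a cross block rises to 36 mm
- pad: dark sprung pad (44 mm wide, 25 to 47 mm above the bench) in front of the shoe; its front face is 97 mm ahead of shoe_back when free; it starts to give at 2.5 N and then by 1 mm per 0.12 N. Origin: same as the rail's when shoe and spring are at zero. Once it bears on the tin, sliding takes 4 to 8 N in all, rising slowly, until the head meets the solid end
- tin: small round paint tin, 71 mm in diameter, 66 mm tall, 350 g, loose on the rail's grey plate (6 mm above the bench) 5 to 8 mm short of home. Origin: centre of its underside
- nest (a point): where the centre of the tin's underside is when it sits home against both faces of the V nest
- marker_1: white marker with red cap, 123 mm long, lying on the bench, to be left alone
- tin_lid: grey tin lid, 62 mm across, lying on the bench, to be left alone
- cap_blue: blue screw cap, 30 mm across, lying on the bench, to be left alone
- air_cap_1: small grey air cap, 27 mm across, lying on the bench, to be left alone
Things that resemble listed ones, but are neither listed nor needed, are in the scene too. There is more than one size of the stud; the one meant has the size given above. Several things have the shape of the tin; the one meant has the colours described above.

How it is judged:
By the outcome, as a careful person would: the job done as asked, in the order asked, and still so for the second after the job is handed in, with the robot touching nothing.
It also fails if it takes over 69 s, if anything falls off the work surface, if the arm or the gripper's body presses on something with over 40 N, if the wrist force passes 120 N, or if a joint passes its speed limit or range.

## Working session

There is one attempt and no reset: what is moved stays moved. The work goes in short steps, Python scripts to look and compute and a tool call to move; the robot and the scene stay as the last step left them, time stands still between calls to the robot, and variables do not carry over. Pictures are saved under pics/ and viewed, and the job is handed in when it is done.

Besides the shell and the picture viewer there is one more tool, called as name(argument=value, ...), one argument or row to a line, values as JSON. move_arm: Moves the arm, as the interface text tells. Its arguments: {"type":"object","properties":{"commands":{"type":"array"}},"required":["commands"]}

```bash
mkdir -p pics; ls; cat > h.py <<'E'
import numpy as np, cv2, json
from plant import sensors, cams, job
def snap(name, fn):
    s=cams.snapshot(name); cv2.imwrite('pics/'+fn+'.png', s['frame'][:,:,::-1])
    np.savez('pics/'+fn+'.npz', f=s['frame'],K=s['camera_matrix'],R=s['R'],t=s['t']); return s
def load(fn): return np.load('pics/'+fn+'.npz')
def ray(s,u,v,z):
    K,R,t=s['K'],s['R'],s['t']; d=R.T@np.linalg.solve(K,[u,v,1.]); c=-R.T@t
    return c+d*(z-c[2])/d[2]
def proj(s,X):
    p=s['R']@np.asarray(X,float)+s['t']; p=s['K']@p; return p[:2]/p[2]
def tri(obs):
    A=[];b=[]
    for s,u,v in obs:
        d=s['R'].T@np.linalg.solve(s['K'],[u,v,1.]); d/=np.linalg.norm(d); c=-s['R'].T@s['t']
        P=np.eye(3)-np.outer(d,d); A.append(P); b.append(P@c)
    return np.linalg.lstsq(np.vstack(A),np.hstack(b),rcond=None)[0]
E
python3 - <<'E'
from h import *
for n in ['scene','side','wrist']:
    s=snap(n,n+'0'); print(n, -s['R'].T@s['t'], s['R'][2], s['camera_matrix'][0,0])
print(sensors.get_obs())
E
```

```text
pics
scene [0.02584545 0.88674141 0.53636894] [ 0.52499705 -0.72481836 -0.4461126 ] 523.7509539545904
side [ 0.62323729 -0.62017754  0.41228356] [-0.07502312  0.92344666 -0.37632141] 409.51660577858354
wrist [ 0.67396971 -0.07360112  0.38446056] [-0.00169445  0.26784621 -0.96346019] 293.4532087892926
{'clock': 0.15, 'joint_pos': array([ 1.65056508e+01,  2.05824100e+01,  6.44906551e-01, -9.92654685e-03,
       -7.01366432e+01, -1.65062203e+01]), 'qvel': array([-0.02126081, -0.02446429,  0.23735955,  0.12001157, -0.09689639,
       -0.01336684]), 'tau': array([ 1.39394037e-04, -5.83274567e+01,  2.93289685e+01,  7.00122759e+00,
        8.75052094e-03, -9.76538854e-05]), 'tool_pos': array([ 6.74629586e-01, -7.24332337e-05,  2.25841197e-01]), 'orientation': array([ 1.79926257e+02, -1.21195432e-02, -9.00039405e+01]), 'force': array([ 0.2425397 , -0.11042578, -0.58959814]), 'moment': array([-0.02166443,  0.04128617, -0.06680041]), 'opening': 0.08748423835335631}
```

View pics/scene0.png

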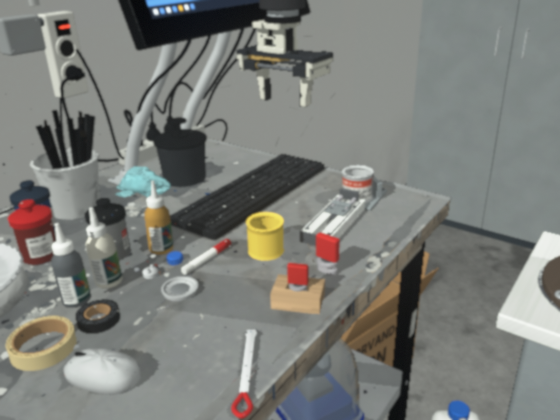

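View pics/side0.png

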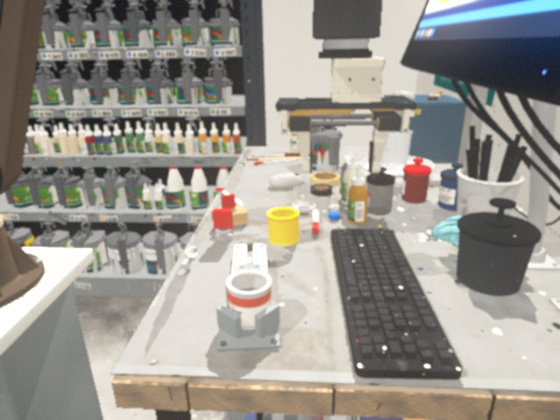

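View pics/wrist0.png

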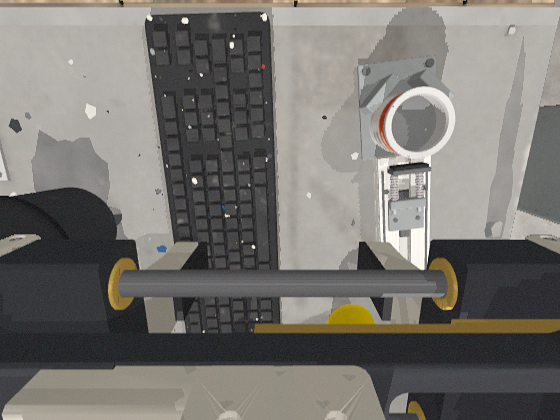

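```bash
python3 - <<'E'
from h import *
s=load('scene0')['f'][:,:,::-1]
cv2.imwrite('pics/sc_a.png',cv2.resize(s[225:320,260:360],None,fx=6,fy=6,interpolation=cv2.INTER_CUBIC))
cv2.imwrite('pics/sc_b.png',cv2.resize(s[155:245,290:395],None,fx=6,fy=6,interpolation=cv2.INTER_CUBIC))
s=load('side0')['f'][:,:,::-1]
cv2.imwrite('pics/si_a.png',cv2.resize(s[180:360,190:320],None,fx=3.3,fy=3.3,interpolation=cv2.INTER_CUBIC))
s=load('wrist0')['f'][:,:,::-1]
cv2.imwrite('pics/wr_a.png',cv2.resize(s[40:270,340:480],None,fx=2.6,fy=2.6,interpolation=cv2.INTER_CUBIC))
E
```

```text
(no output)
```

View pics/sc_a.png

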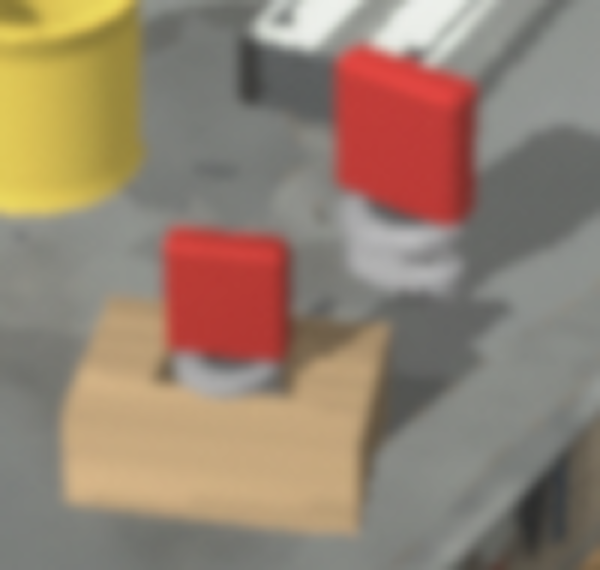

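View pics/sc_b.png

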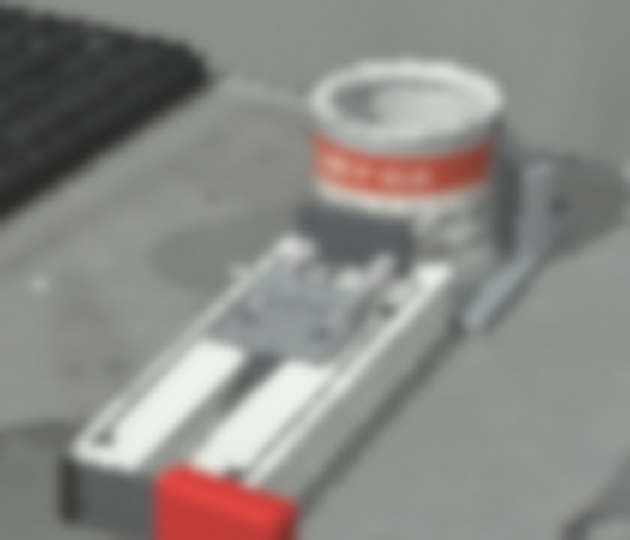

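View pics/si_a.png

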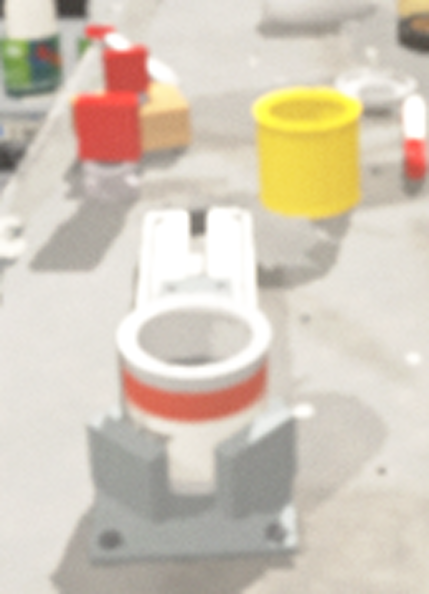

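View pics/wr_a.png

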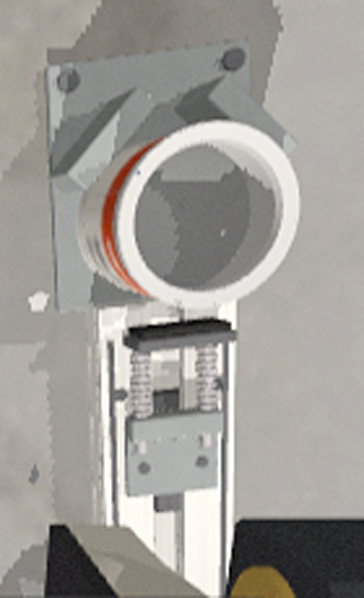

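```bash
python3 - <<'E'
from h import *
s=load('scene0');d=load('side0');w=load('wrist0')
A=lambda u,v:(260+u/6,225+v/6)
B=lambda u,v:(290+u/6,155+v/6)
W=lambda u,v:(340+u/2.6,40+v/2.6)
S=lambda u,v:(190+u/3.3,180+v/3.3)
pr=lambda n,x:print(n,np.round(x*1000,1))
pr('wing top centre scene',ray(s,*A(227,236),.072))
pr('wing L',ray(s,*A(168,236),.072)); pr('wing R',ray(s,*A(290,242),.072))
for p in [(62,415),(365,440),(392,325),(110,300)]: pr('block',ray(s,*A(*p),.030))
pr('wing top side',ray(d,*S(125,48),.072))
pr('decoy',ray(s,*A(405,280),0))
pr('rail back left',ray(s,*B(70,455),.024))
pr('slot back',ray(s,*B(165,475),.024));pr('slot at shoe',ray(s,*B(265,365),.024))
pr('rail front right',ray(s,*B(450,268),.024))
for n,p in dict(slotL=(156,598),slotR=(184,598),slotLs=(156,510),slotRs=(184,508),railR=(236,598),railRf=(237,310),shoebl=(128,495),shoebr=(218,483)).items(): pr('wrist '+n,ray(w,*W(*p),.024))
pr('side slot back',ray(d,*S(198,212),.024))
for n,p in dict(l=(145,212),r=(248,212)).items(): pr('side rail back '+n,ray(d,*S(*p),.024))
E
```

```text
wing top centre scene [429.5 309.   72. ]
wing L [442.5 317.7  72. ]
wing R [413.9 302.   72. ]
block [453.7 352.1  30. ]
block [381.  316.3  30. ]
block [402.6 268.   30. ]
block [474.9 301.8  30. ]
wing top side [433.9 306.6  72. ]
decoy [434.  209.3   0. ]
rail back left [532.3 147.   24. ]
slot back [499.3 140.8  24. ]
slot at shoe [511.3  58.2  24. ]
rail front right [493.7 -43.4  24. ]
wrist slotL [514.3 111.   24. ]
wrist slotR [499.8 111.   24. ]
wrist slotLs [519.6  62.3  24. ]
wrist slotRs [505.6  61.2  24. ]
wrist railR [472.7 111.   24. ]
wrist railRf [492.3 -37.4  24. ]
wrist shoebl [534.5  54.3  24. ]
wrist shoebr [490.2  48.   24. ]
side slot back [507.9 137.4  24. ]
side rail back l [474.2 136.4  24. ]
side rail back r [539.6 138.3  24. ]
```

```bash
python3 - <<'E'
from h import *
s=load('scene0');d=load('side0')
for n,p in dict(orange=(158,248),clear=(108,280),blk=(105,245),yellow=(266,252),cup=(70,205),pot=(182,180),redcapmarker=(205,258),lid=(180,290),blue=(175,257),air=(150,270),dark=(70,300),vac=(330,100)).items(): print(n,np.round(ray(s,*p,0)*1000))
E
```

```text
orange [753. 324.   0.]
clear [745. 449.   0.]
blk [851. 375.   0.]
yellow [567. 218.   0.]
cup [1068.  308.    0.]
pot [952.  65.   0.]
redcapmarker [651. 299.   0.]
lid [616. 398.   0.]
blue [701. 329.   0.]
air [707. 385.   0.]
dark [750. 522.   0.]
vac [1019. -758.    0.]
```

move_arm(
  commands=[
    [6,-5,2.2,0,0,0,0.157],
    [6,-10,4.4,0,0,0,0.314],
    [6,-15,6.6,0,0,0,0.471],
    [6,-20,8.8,0,0,0,0.628],
    [6,-25,11,0,0,0,0.785],
    [6,-30,13.2,0,0,0,0.942],
    [6,-35.3,15.5,0,0,0,1.1],
    [6,-35.3,15.5,0,0,0,1.1],
  ],
)

```text
clock: 1.15
tool_pos: [0.5182, 0.3563, 0.226]
orientation: [180.0, -0.0, -152.9]
force: [-0.3, -0.9, 0.8]
opening: 0.0599
```

```bash
python3 - <<'E'
from h import *
s=snap('wrist','wrist1'); o=sensors.get_obs(); print(o['clock'],o['tool_pos'],o['orientation'],o['joint_pos'])
s=load('wrist1'); print(proj(s,[.43,.308,.072]))
E
```

```text
1.2 [0.51887283 0.35459454 0.22605847] [-1.79988815e+02 -4.47680242e-02 -1.52834132e+02] [ 5.21124658e+01  1.62541852e+01 -5.55366462e+00 -9.41078355e-03
 -6.82374594e+01 -1.14943101e+02]
[280.57660299 100.54725908]
```

View pics/wrist1.png

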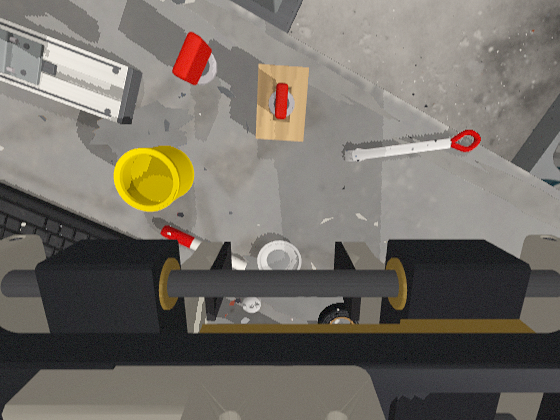

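```bash
python3 - <<'E'
from h import *
s=load('wrist1')['f'][:,:,::-1]
cv2.imwrite('pics/w1a.png',cv2.resize(s[20:150,165:325],None,fx=5,fy=5,interpolation=cv2.INTER_CUBIC)[:600])
cv2.imwrite('pics/w1b.png',cv2.resize(s[20:135,0:150],None,fx=5,fy=5,interpolation=cv2.INTER_CUBIC))
E
```

```text
(no output)
```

View pics/w1a.png

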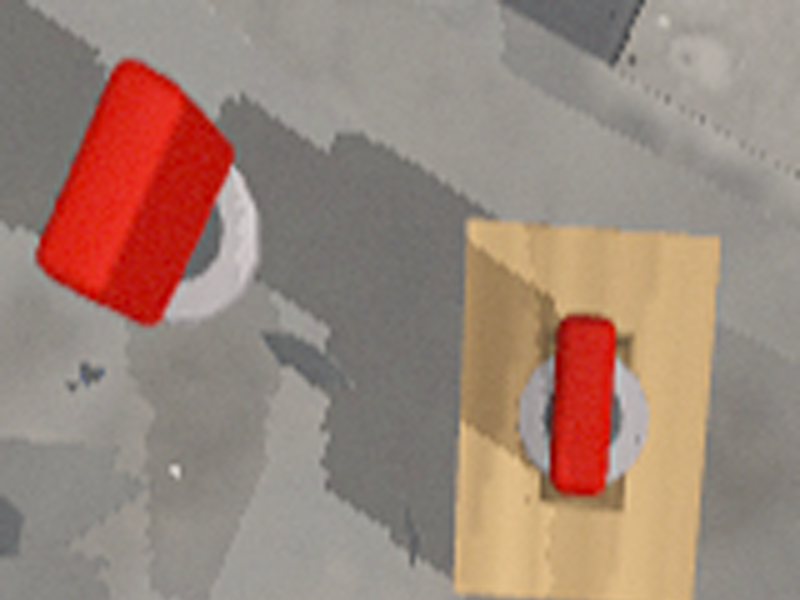

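View pics/w1b.png

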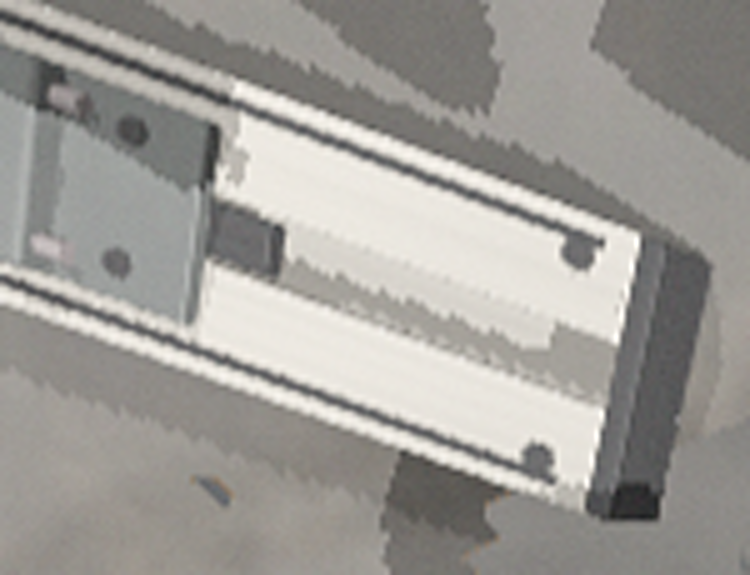

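```bash
python3 - <<'E'
from h import *
w=load('wrist1');s=load('scene0');d=load('side0');w0=load('wrist0')
A=lambda u,v:(165+u/5-.4,20+v/5-.4)
B=lambda u,v:(0+u/5-.4,20+v/5-.4)
pr=lambda n,x:print(n,np.round(x*1000,1))
pr('wing top c',ray(w,*A(585,405),.072))
a=ray(w,*A(588,316),.072);b=ray(w,*A(580,494),.072);pr('ends',a);pr('',b);print(np.linalg.norm(a-b),np.degrees(np.arctan2(*(a-b)[1::-1])))
pr('collar',ray(w,*A(584,418),.035))
c=[ray(w,*A(*p),.03) for p in [(467,220),(720,238),(693,598),(455,592)]]
for x in c: pr('blk',x)
print([np.degrees(np.arctan2(*v[1::-1])) for v in (c[0]-c[3],c[1]-c[2])])
l1=[ray(w,*B(*p),.024) for p in [(285,222),(617,340)]]
l2=[ray(w,*B(*p),.024) for p in [(275,275),(605,400)]]
e1=[ray(w,*B(*p),.024) for p in [(150,55),(640,232)]]
e2=[ray(w,*B(*p),.024) for p in [(100,322),(595,495)]]
for l in (l1,l2,e1,e2): pr('',np.array(l)); v=l[0]-l[1]; print(np.degrees(np.arctan2(v[1],v[0])))
pr('tongue back',ray(w,*B(281,250),.024))
pr('endcap', np.array([ray(w,*B(*p),.024) for p in [(640,235),(660,245),(710,265)]]))
E
```

```text
wing top c [429.6 308.9  72. ]
ends [414.6 302.   72. ]
 [445.2 315.8  72. ]
0.033608869567349015 -155.72659519420606
collar [429.4 308.4  35. ]
blk [404.1 266.6  30. ]
blk [381.9 318.   30. ]
blk [452.9 349.2  30. ]
blk [477.2 298.7  30. ]
[np.float64(-156.23931462427797), np.float64(-156.26383241909713)]
 [[506.4  64.6  24. ]
 [496.1 139.   24. ]]
-82.08364058158635
 [[518.2  65.5  24. ]
 [509.7 140.7  24. ]]
-83.52052108751043
 [[487.1  29.3  24. ]
 [472.1 136.2  24. ]]
-82.02441217071471
 [[546.1  32.6  24. ]
 [530.8 145.4  24. ]]
-82.28853164927827
tongue back [512.5  65.4  24. ]
endcap [[472.7 136.4  24. ]
 [472.6 141.1  24. ]
 [471.4 152.6  24. ]]
```

move_arm(
  commands=[
    [4.5,4,0.05,1,0,0,0.02],
    [4.5,7.5,0.1,3,0,0,0.04],
    [4.5,10.08,0.14,6,0,0,0.055],
    [4.5,10.08,0.14,9,0,0,0.055],
    [4.5,10.08,0.14,12,0,0,0.055],
    [4.5,10.08,0.14,12.7,0,0,0.055],
    [4.5,10.08,0.14,12.7,0,0,0.055],
    [4.5,10.08,0.14,12.7,0,0,0.055],
  ],
)

```text
clock: 2.2
tool_pos: [0.4302, 0.3089, 0.1007]
orientation: [180.0, 0.1, -156.2]
force: [0.7, 0.3, -0.7]
opening: 0.0451
```

```bash
python3 - <<'E'
from h import *
for n in ('scene','wrist','side'): snap(n,n+'2')
o=sensors.get_obs(); print(o['clock'],o['tool_pos'],o['orientation'],o['force'])
a=cv2.resize(load('scene2')['f'][200:330,230:380,::-1],None,fx=4,fy=4,interpolation=cv2.INTER_CUBIC)
b=load('wrist2')['f'][200:420,150:400,::-1]
cv2.imwrite('pics/s2.png',a);cv2.imwrite('pics/w2.png',b)
E
```

```text
2.35 [0.42990065 0.30890629 0.10046969] [ 1.79954782e+02  7.91693453e-02 -1.56172545e+02] [ 0.02539722 -0.80391467 -0.84536503]
```

View pics/s2.png

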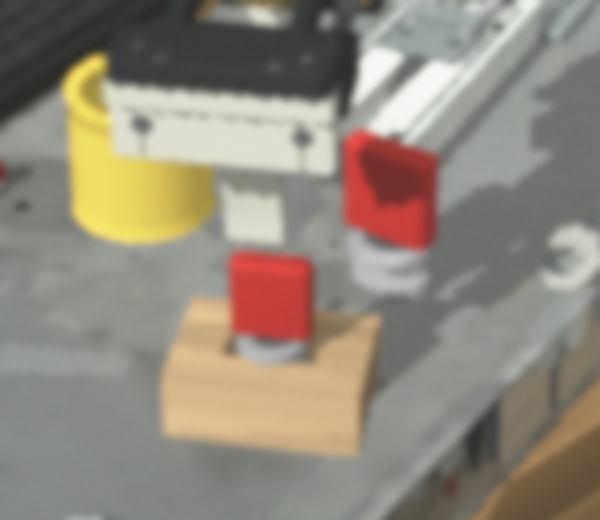

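View pics/wrist2.png

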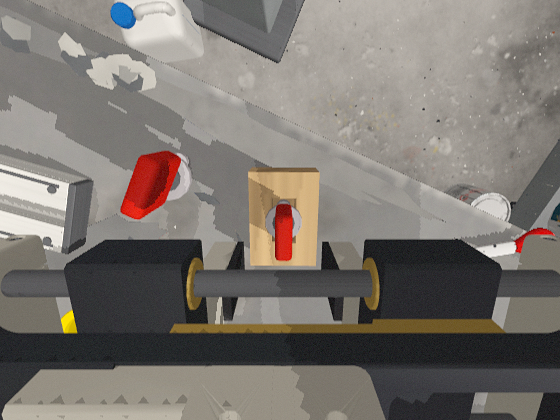

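```bash
python3 - <<'E'
from h import *
w=load('wrist1');s=load('scene0');w2=load('wrist2')
A=lambda u,v:(165+u/5-.4,20+v/5-.4)
S=lambda u,v:(260+u/6-.4,225+v/6-.4)
# decoy wing top end nearest (left-back): scene top-left (350,50) ; wrist ends (125,60) top and (42,255)
print(tri([(s,*S(345,55)),(w,*A(65,262))]),tri([(s,*S(470,85)),(w,*A(140,65))]))
print(ray(w2,285,205,.072),ray(w2,283.3,259,.072),ray(w2,276,230,.072),ray(w2,292,230,.072))
E
```

```text
[0.45433359 0.20844048 0.07269576] [0.41466202 0.20763508 0.0744836 ]
[0.40708739 0.2997055  0.072     ] [0.44304561 0.31439009 0.072     ] [0.42550704 0.30123397 0.072     ] [0.4211375  0.31112606 0.072     ]
```

move_arm(
  commands=[
    [4.5,0.08,0,2,0,0,0],
    [4.5,0.08,0,4,0,0,0],
    [4.5,0.08,0,5.5,0,0,0],
    [4.5,0.08,0,6.3,0,0,0],
    [4.5,0.08,0,6.3,0,0,0],
    [0.5,0.08,0,6.3,0,0,0],
    [0.5,0.08,0,6.3,0,0,0],
    [0.5,0.08,0,6.3,0,0,0],
  ],
)

```text
clock: 3.35
tool_pos: [0.4289, 0.3084, 0.037]
orientation: [180.0, 0.0, -156.2]
force: [-0.4, -0.7, -0.1]
opening: 0.0205
```

```bash
python3 - <<'E'
from h import *
for n in ('scene','wrist'): snap(n,n+'3')
o=sensors.get_obs(); print(o['clock'],o['tool_pos'],o['orientation'],o['force'],o['opening'])
a=cv2.resize(load('scene3')['f'][220:330,250:360,::-1],None,fx=5,fy=5,interpolation=cv2.INTER_CUBIC)
cv2.imwrite('pics/s3.png',a)
E
```

```text
3.45 [0.42883834 0.30833957 0.0368194 ] [ 1.79982417e+02  2.48498886e-02 -1.56175215e+02] [-1.75730252  1.38493594  2.0995475 ] 0.012386510641471563
```

View pics/s3.png

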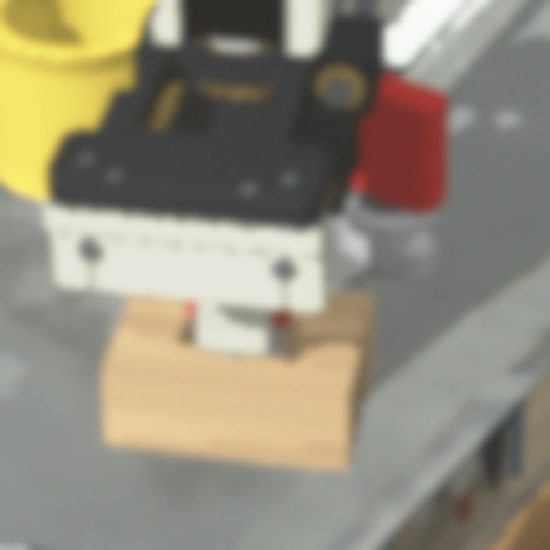

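move_arm(
  commands=[
    [0.5,0,0,0,0,0,0],
    [0.5,0,0,-1,0,0,0],
    [0.5,0,0,-3.5,0,0,0],
    [0.5,0,0,-6.5,0,0,0],
    [0.5,0,0,-9,0,0,0],
    [0.5,0,-1,-10,0,0,0],
    [0.5,0,-3,-10,0,0,-0.1],
    [0.5,0,-6,-10,0,0,-0.25],
  ],
)

```text
clock: 4.45
tool_pos: [0.4528, 0.2523, 0.1362]
orientation: [180.0, -0.0, -141.6]
force: [0.5, -0.4, -2.4]
opening: 0.0118
```

```bash
python3 - <<'E'
from h import *
for n in ('scene',): snap(n,n+'4')
o=sensors.get_obs(); print(o['clock'],o['tool_pos'],o['orientation'],o['force'],o['opening'])
a=cv2.resize(load('scene4')['f'][140:330,250:410,::-1],None,fx=3,fy=3,interpolation=cv2.INTER_CUBIC)
cv2.imwrite('pics/s4.png',a)
E
```

```text
4.5 [0.45310858 0.24932805 0.13588819] [-1.79975183e+02 -1.44429960e-01 -1.41086063e+02] [ 0.04450794 -3.07854327 -2.34539878] 0.011792978789064603
```

View pics/s4.png

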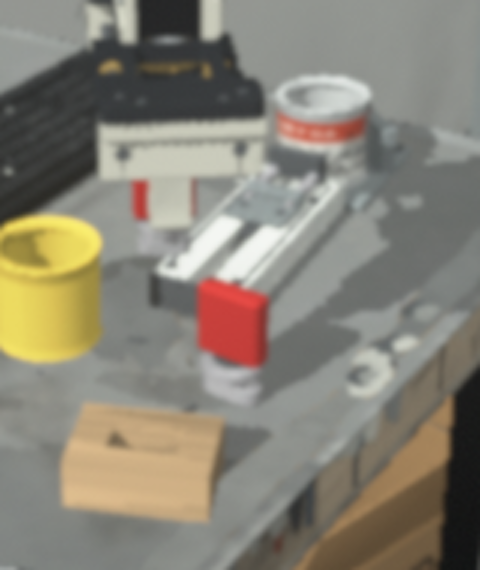

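move_arm(
  commands=[
    [0.5,0.8,-2.5,0,0,0,-0.17],
    [0.5,1.6,-5,0,0,0,-0.34],
    [0.5,2.4,-7.5,0,0,0,-0.51],
    [0.5,3.2,-10,0,0,0,-0.68],
    [0.5,4,-12.5,1,0,0,-0.86],
    [0.5,4.72,-14.78,2.5,0,0,-1.04],
    [0.5,4.72,-14.78,4.2,0,0,-1.04],
    [0.5,4.72,-14.78,4.2,0,0,-1.04],
  ],
)

```text
clock: 5.5
tool_pos: [0.5058, 0.1064, 0.093]
orientation: [179.8, -0.1, -82.4]
force: [-0.8, -0.1, -1.5]
opening: 0.0119
```

```bash
python3 - <<'E'
from h import *
for n in ('scene','side','wrist'): snap(n,n+'5')
o=sensors.get_obs(); print(o['clock'],o['tool_pos'],o['orientation'],o['force'],o['opening'],o['joint_pos'][5])
a=cv2.resize(load('scene5')['f'][150:260,280:400,::-1],None,fx=5,fy=5,interpolation=cv2.INTER_CUBIC)
cv2.imwrite('pics/s5.png',a)
a=cv2.resize(load('side5')['f'][180:320,190:330,::-1],None,fx=4.2,fy=4.2,interpolation=cv2.INTER_CUBIC)
cv2.imwrite('pics/d5.png',a)
E
```

```text
5.65 [0.50737139 0.1079676  0.09499452] [-1.79982807e+02 -1.53256037e-03 -8.22643932e+01] [-0.61101915  0.01739933 -1.39079948] 0.011820812755637768 -25.992760506567524
```

View pics/s5.png

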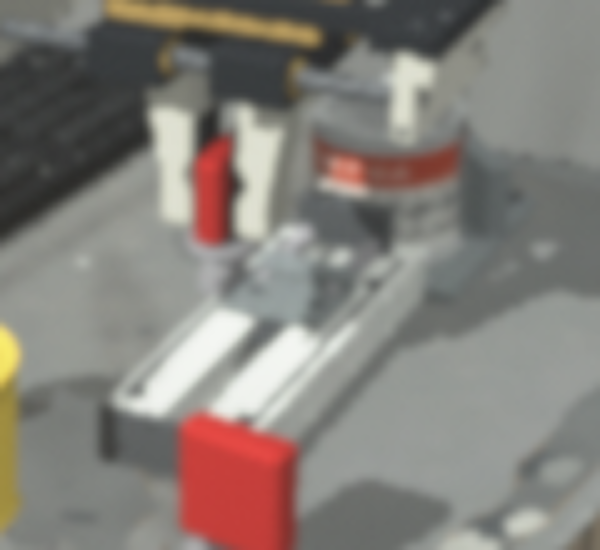

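View pics/d5.png

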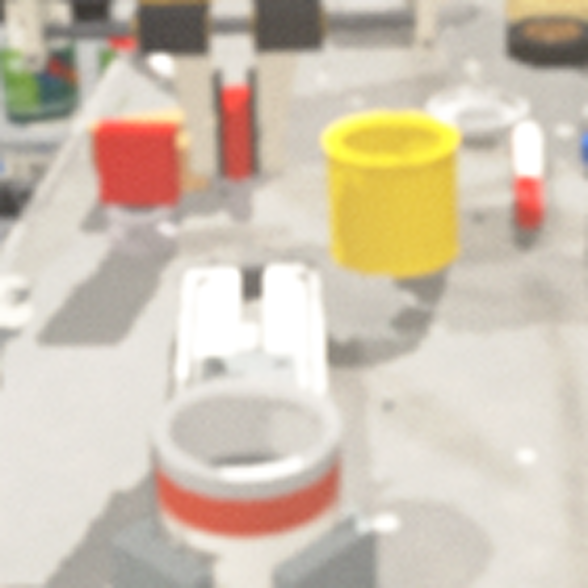

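View pics/wrist5.png

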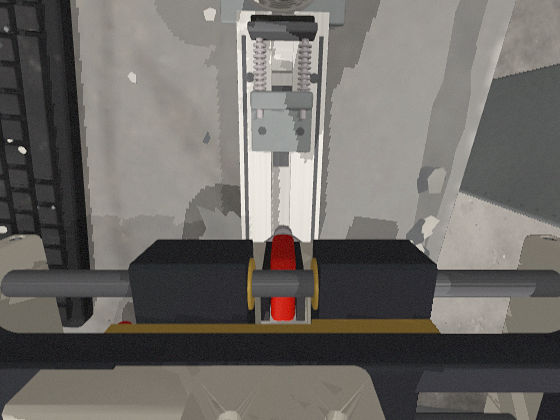

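```bash
python3 - <<'E'
from h import *
w=load('wrist5');d=load('side5');s=load('scene5')
f=w['f'][:,:,::-1]
cv2.imwrite('pics/w5a.png',cv2.resize(f[130:330,230:340],None,fx=3,fy=3,interpolation=cv2.INTER_CUBIC))
cv2.imwrite('pics/d5a.png',cv2.resize(d['f'][190:285,225:285,::-1],None,fx=8,fy=8,interpolation=cv2.INTER_CUBIC)[:600])
T=np.array([.5074,.108,.095])
for dz in (-.023,0,.018,.036): print('wrist',proj(w,T+[0,0,dz]),'side',proj(d,T+[0,0,dz]),'scene',proj(s,T+[0,0,dz]))
E
```

```text
wrist [280.31907957 243.97256284] side [246.74685402 229.30436236] scene [323.21487089 204.71379305]
wrist [280.08580443 258.82621648] side [246.18909667 218.62474789] scene [323.33869784 194.1208305 ]
wrist [279.85670914 273.41372125] side [245.74410598 210.10432401] scene [323.43736759 185.67997802]
wrist [279.56988236 291.67724332] side [245.29145491 201.43722355] scene [323.53762499 177.10330708]
```

View pics/w5a.png

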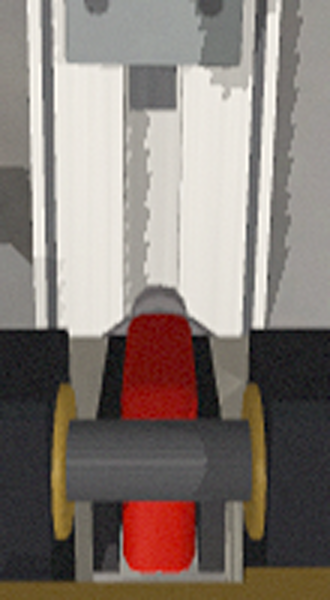

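View pics/d5a.png

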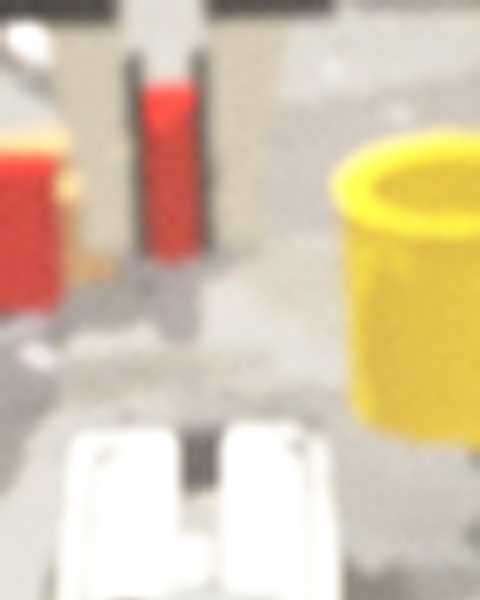

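```bash
python3 - <<'E'
from h import *
w=load('wrist5');d=load('side5')
for b in (0,2.1,2.6,3):
  for v in (165,200,215):
    p=ray(w,281.3-b,v,.024); print(b,v,p*1000, 'offset at y108:', (p[0]+ (p[1]-.108)*np.tan(np.radians(7.7)))*1000)
for u in (250,250.1): 
  p=ray(d,u-.7-.4,248.75,.024); print(p*1000,(p[0]+ (p[1]-.108)*np.tan(np.radians(7.7)))*1000)
print(ray(w,281-2.6,166,.024))
E
```

```text
0 165 [513.05955401  61.97019463  24.        ] offset at y108: 506.8360801531234
0 200 [509.33186372  89.72106699  24.        ] offset at y108: 506.8604550140926
0 215 [507.65831644 102.17982654  24.        ] offset at y108: 506.87139811267946
2.1 165 [514.67878905  62.18924551  24.        ] offset at y108: 508.48493203651856
2.1 200 [511.00426766  89.94707855  24.        ] offset at y108: 508.5634169172305
2.1 215 [509.35459119 102.4089584   24.        ] offset at y108: 508.59865270641404
2.6 165 [515.06431741  62.24139997  24.        ] offset at y108: 508.87751195369634
2.6 200 [511.40245503  90.00089028  24.        ] offset at y108: 508.9688799146338
2.6 215 [509.75846197 102.46351304  24.        ] offset at y108: 509.0098995593183
3 165 [515.37273905  62.28312339  24.        ] offset at y108: 509.1915748172584
3 200 [511.7210038   90.04393952  24.        ] offset at y108: 509.2932491709844
3 215 [510.08155743 102.5071566   24.        ] offset at y108: 509.3388958672688
[508.27443418 117.22222735  24.        ] 509.5213282359701
[508.47922213 117.228612    24.        ] 509.726979430689
[0.51519445 0.06304135 0.024     ]
```

move_arm(
  commands=[
    [0.5,0,-0.16,1,0,0,0],
    [0.5,0,-0.16,2,0,0,0],
    [0.5,0,-0.16,3,0,0,0],
    [0.5,0,-0.16,3.8,0,0,0],
    [0.5,0,-0.16,4.3,0,0,0],
    [0.5,0,-0.16,4.4,0,0,0],
    [0.5,0,-0.16,4.4,0,0,0],
    [0.5,0,-0.16,4.4,0,0,0],
  ],
)

```text
clock: 6.65
tool_pos: [0.509, 0.1082, 0.0509]
orientation: [-180.0, 0.0, -82.3]
force: [0.7, 0.3, -2.5]
opening: 0.0118
```

```bash
python3 - <<'E'
from h import *
for n in ('scene','side','wrist'): snap(n,n+'6')
o=sensors.get_obs(); print(o['clock'],o['tool_pos'],o['orientation'],o['force'],o['opening'],o['joint_pos'][5])
w=load('wrist6');d=load('side6');s=load('scene6')
a=cv2.resize(w['f'][110:330,230:340,::-1],None,fx=2.7,fy=2.7,interpolation=cv2.INTER_CUBIC)
b=cv2.resize(d['f'][200:270,220:275,::-1],None,fx=8.5,fy=8.5,interpolation=cv2.INTER_CUBIC)
H=max(a.shape[0],b.shape[0]);
p=lambda i:np.vstack([i,np.zeros((H-i.shape[0],i.shape[1],3),np.uint8)])
cv2.imwrite('pics/c6.png',np.hstack([p(a),p(b)])); print(a.shape,b.shape)
cv2.imwrite('pics/s6.png',cv2.resize(s['f'][150:240,290:390,::-1],None,fx=6,fy=6,interpolation=cv2.INTER_CUBIC))
T=o['tool_pos']
for dz in (-.023,0,.036): print('wrist',proj(w,T+[0,0,dz]),'side',proj(d,T+[0,0,dz]))
E
```

```text
6.8 [0.50889828 0.10822003 0.05081208] [-1.79972369e+02  1.50110214e-02 -8.22657717e+01] [ 0.54711236 -0.50228311 -2.6306757 ] 0.011581523858709258 -25.9008086496227
(594, 297, 3) (595, 468, 3)
wrist [280.96619279 243.22264832] side [248.53727351 249.15386217]
wrist [280.77210155 257.9770761 ] side [248.00988933 238.90296255]
wrist [280.34315626 290.58463825] side [247.16161394 222.41481914]
```

View pics/c6.png

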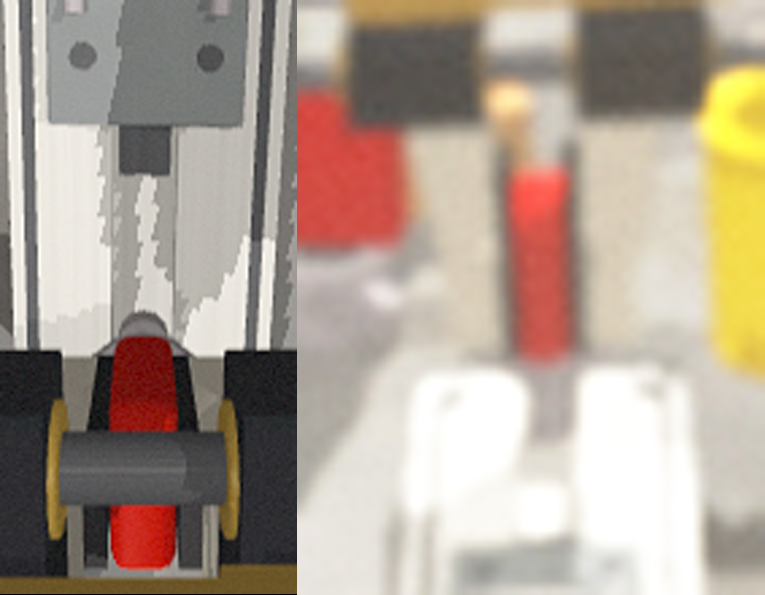

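View pics/s6.png

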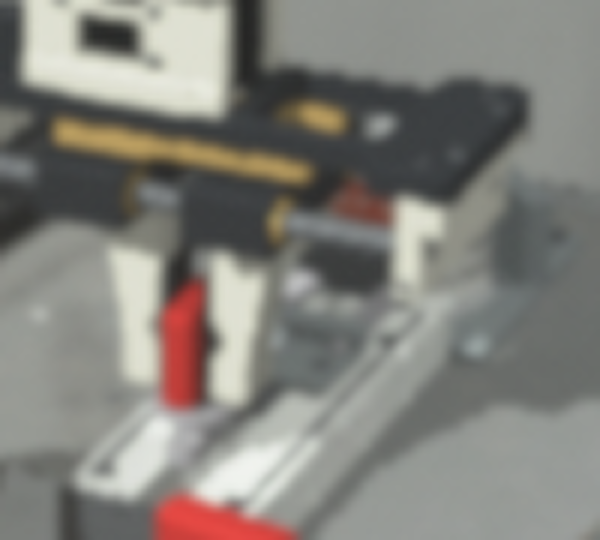

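move_arm(
  commands=[
    [0.5,0,0,0.15,0,0,0],
    [0.5,0,0,0.3,0,0,0],
    [0.5,0,0,0.4,0,0,0],
    [0.5,0,0,0.5,0,0,0],
    [0.5,0,0,0.6,0,0,0],
    [0.5,0,0,0.7,0,0,0],
    [0.5,0,0,0.8,0,0,0],
    [0.5,0,0,0.8,0,0,0],
  ],
)

```text
clock: 7.8
tool_pos: [0.5087, 0.1081, 0.0425]
orientation: [180.0, -0.0, -82.3]
force: [-0.6, 0.2, -2.8]
opening: 0.0119
```

move_arm(
  commands=[
    [0.5,0,0,0.15,0,0,0],
    [0.5,0,0,0.3,0,0,0],
    [0.5,0,0,0.45,0,0,0],
    [0.5,0,0,0.6,0,0,0],
    [0.5,0,0,0.75,0,0,0],
    [0.5,0,0,0.9,0,0,0],
    [0.5,0,0,1.0,0,0,0],
    [0.5,0,0,1.0,0,0,0],
  ],
)

```text
clock: 8.8
tool_pos: [0.5087, 0.1081, 0.0325]
orientation: [180.0, -0.0, -82.3]
force: [-0.1, 0.5, -0.8]
opening: 0.0119
```

```bash
python3 - <<'E'
from h import *
for n in ('scene','side','wrist'): snap(n,n+'7')
o=sensors.get_obs(); print(o['clock'],o['tool_pos'],o['orientation'],o['force'],o['moment'],o['opening'])
w=load('wrist7');d=load('side7');s=load('scene7')
a=cv2.resize(w['f'][60:330,230:340,::-1],None,fx=2.2,fy=2.2,interpolation=cv2.INTER_CUBIC)
b=cv2.resize(s['f'][170:240,300:370,::-1],None,fx=8,fy=8,interpolation=cv2.INTER_CUBIC)
H=max(a.shape[0],b.shape[0]);
p=lambda i:np.vstack([i,np.zeros((H-i.shape[0],i.shape[1],3),np.uint8)])
cv2.imwrite('pics/c7.png',np.hstack([p(a),p(b)])); print(a.shape,b.shape)
E
```

```text
8.95 [0.50882065 0.10816526 0.03259737] [-1.79994710e+02  8.79432879e-04 -8.22607532e+01] [-0.02691252 -0.07559269 -1.90468486] [0.03453907 0.04169261 0.03908811] 0.011700490923198819
(594, 242, 3) (560, 560, 3)
```

View pics/c7.png

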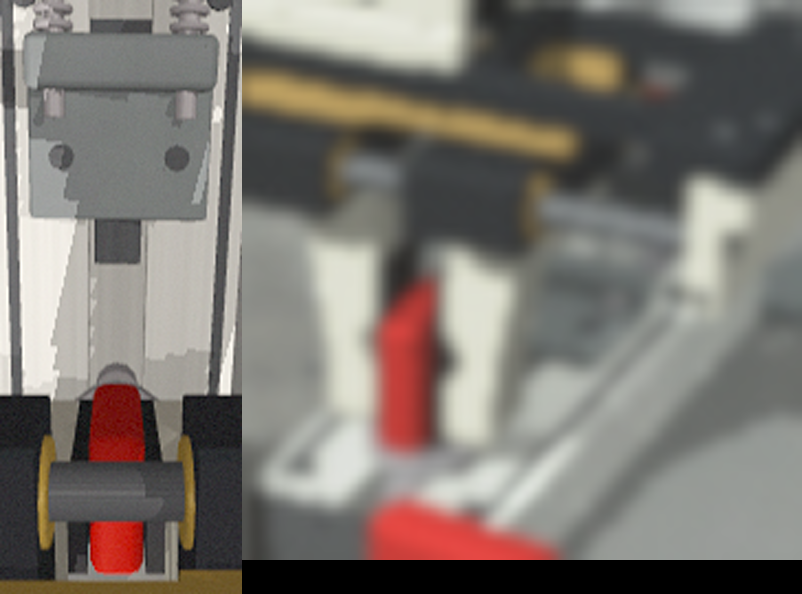

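move_arm(
  commands=[
    [0.5,0,0,0.04,0,0,0],
    [0.5,0,0,0.08,0,0,0],
    [0.5,0,0,0.1,0,0,0],
    [0.5,0,0,0.12,0,0,0],
    [0.5,0,0,0.13,0,0,0],
    [0.5,0,0,0.14,0,0,0],
    [0.5,0,0,0.14,0,0,0],
    [0.5,0,0,0.14,0,0,0],
  ],
)

```text
clock: 9.95
tool_pos: [0.5088, 0.1081, 0.0312]
orientation: [180.0, -0.0, -82.3]
force: [-0.2, -0.7, -1.9]
opening: 0.0117
```

```bash
python3 - <<'E'
from h import *
o=sensors.get_obs(); print(o['clock'],o['tool_pos'],o['orientation'],o['force'],o['moment'],o['opening'])
E
```

```text
9.95 [0.5087821  0.10812925 0.03115776] [ 1.79999818e+02 -1.29979118e-03 -8.22624327e+01] [-0.19057395 -0.71255692 -1.88012408] [-0.01141851  0.02470719  0.02011569] 0.011663460710782147
```

move_arm(
  commands=[
    [0.5,0,0,0.01,0,0,0],
    [0.5,0,0,0.02,0,0,0],
    [0.5,0,0,0.03,0,0,0],
    [0.5,0,0,0.04,0,0,0],
    [0.5,0,0,0.04,0,0,0],
    [0.5,0,0,0.05,0,0,0],
    [0.5,0,0,0.05,0,0,0],
    [0.5,0,0,0.05,0,0,0],
  ],
)

```text
clock: 10.95
tool_pos: [0.5088, 0.1081, 0.0308]
orientation: [-180.0, -0.0, -82.3]
force: [-1.5, -0.2, 2.9]
opening: 0.0117
```

move_arm(
  commands=[
    [0.5,0,0,-0.03,0,0,0],
    [0.5,0.4,0,-0.03,0,0,0],
    [0.5,0.9,0,-0.03,0,0,0],
    [0.5,1.4,0,-0.03,0,0,0],
    [0.5,1.9,0,-0.03,0,0,0],
    [0.5,2.4,0,-0.03,0,0,0],
    [0.5,2.8,0,-0.03,0,0,0],
    [0.5,3.0,0,-0.03,0,0,0],
  ],
)

```text
clock: 11.95
tool_pos: [0.5128, 0.0781, 0.031]
orientation: [180.0, -0.0, -82.3]
force: [0.2, 0.4, -2.3]
opening: 0.012
```

```bash
python3 - <<'E'
from h import *
for n in ('side','wrist'): snap(n,n+'8')
o=sensors.get_obs(); print(o['clock'],o['tool_pos'],o['orientation'],o['force'],o['moment'],o['opening'])
w=load('wrist8');d=load('side8')
a=cv2.resize(w['f'][60:330,220:350,::-1],None,fx=2.2,fy=2.2,interpolation=cv2.INTER_CUBIC)
b=cv2.resize(d['f'][210:280,220:280,::-1],None,fx=8,fy=8,interpolation=cv2.INTER_CUBIC)
H=max(a.shape[0],b.shape[0]);
p=lambda i:np.vstack([i,np.zeros((H-i.shape[0],i.shape[1],3),np.uint8)])
cv2.imwrite('pics/c8.png',np.hstack([p(a),p(b)])); print(a.shape,b.shape)
E
```

```text
12.05 [0.51283366 0.07819712 0.03096996] [-1.79999318e+02  1.94121046e-04 -8.22808386e+01] [ 0.09844582 -0.29971455 -2.00425245] [-0.03795539 -0.00332502  0.00235981] 0.012179841556018157
(594, 286, 3) (560, 480, 3)
```

View pics/c8.png

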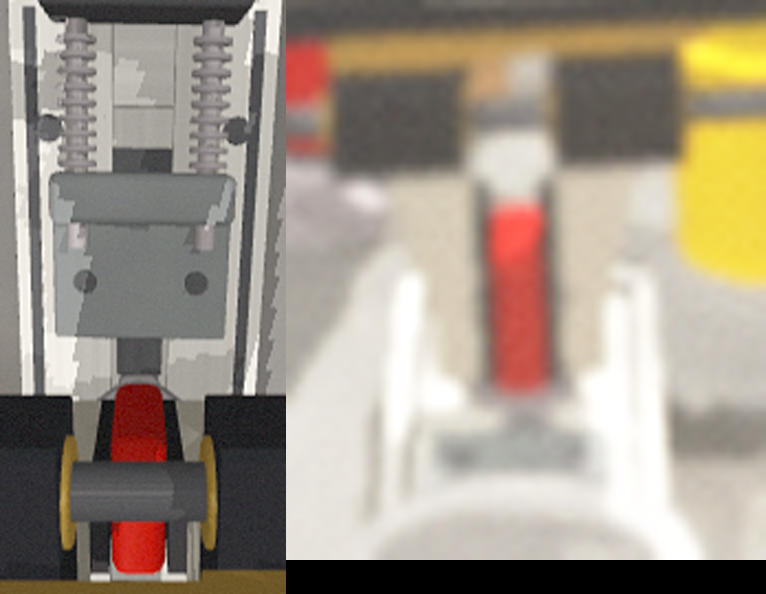

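move_arm(
  commands=[
    [0.5,0.3,0,0,0,0,0],
    [0.5,0.6,0,0,0,0,0],
    [0.5,0.9,0,0,0,0,0],
    [0.5,1.2,0,0,0,0,0],
    [0.5,1.5,0,0,0,0,0],
    [0.5,1.8,0,0,0,0,0],
    [0.5,2.1,0,0,0,0,0],
    [0.5,2.4,0,0,0,0,0],
  ],
)

```text
clock: 13.05
tool_pos: [0.5159, 0.0546, 0.0309]
orientation: [180.0, 0.0, -82.3]
force: [-1.8, 2.6, -1.0]
opening: 0.0119
```

```bash
python3 - <<'E'
from h import *
for n in ('side','wrist'): snap(n,n+'9')
o=sensors.get_obs(); print(o['clock'],o['tool_pos'],o['orientation'],o['force'],o['moment'],o['opening'])
w=load('wrist9');d=load('side9')
a=cv2.resize(w['f'][0:330,220:350,::-1],None,fx=1.8,fy=1.8,interpolation=cv2.INTER_CUBIC)
b=cv2.resize(d['f'][210:350,200:300,::-1],None,fx=4.2,fy=4.2,interpolation=cv2.INTER_CUBIC)
H=max(a.shape[0],b.shape[0]);
p=lambda i:np.vstack([i,np.zeros((H-i.shape[0],i.shape[1],3),np.uint8)])
cv2.imwrite('pics/c9.png',np.hstack([p(a),p(b)])); print(a.shape,b.shape)
E
```

```text
13.15 [0.51597166 0.05433573 0.03092663] [ 1.79988957e+02 -2.62113797e-03 -8.22811557e+01] [-1.0759515   1.38374879 -1.60431103] [0.3844713  0.33155165 0.0158715 ] 0.011808947625958481
(594, 234, 3) (588, 420, 3)
```

View pics/c9.png

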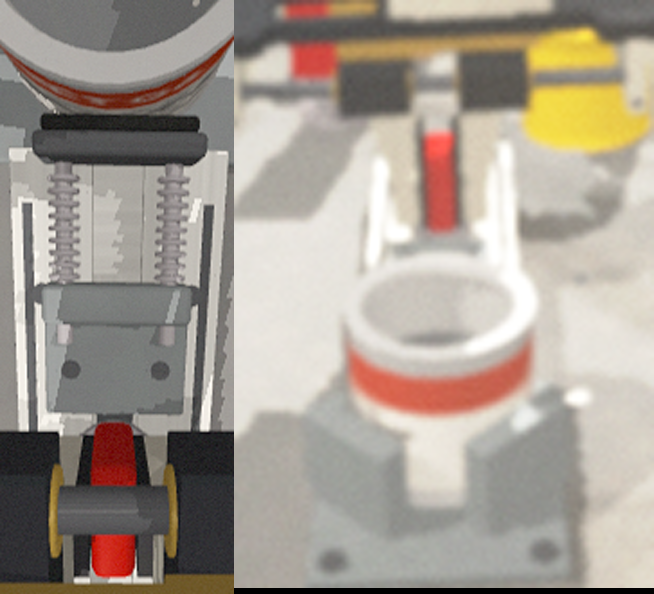

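move_arm(
  commands=[
    [0.5,0.15,0.03,0,0,0,0],
    [0.5,0.3,0.03,0,0,0,0],
    [0.5,0.45,0.04,0,0,0,0],
    [0.5,0.6,0.04,0,0,0,0],
    [0.5,0.75,0.04,0,0,0,0],
    [0.5,0.9,0.04,0,0,0,0],
    [0.5,1.0,0.04,0,0,0,0],
    [0.5,1.0,0.04,0,0,0,0],
  ],
)

```text
clock: 14.15
tool_pos: [0.5171, 0.0446, 0.031]
orientation: [-180.0, 0.0, -82.3]
force: [-0.8, 4.3, -2.5]
opening: 0.0117
```

```bash
cat > st.py <<'E'
from h import *
import sys
o=sensors.get_obs(); y=np.radians(o['orientation'][2])
f=o['force']-np.array([0,-.2,-2.0]); ex=np.array([np.cos(y),np.sin(y),0]);ey=np.array([np.sin(y),-np.cos(y),0])
p=o['tool_pos']-np.array([.5087,.1081,.031])
print(o['clock'],np.round(o['tool_pos']*1000,2),np.round(o['orientation'],2),'F along/lat/z',np.round([f@ex,f@ey,f[2]],2),'M',np.round(o['moment'],2),'open',o['opening'],'travel',p@ex*1000,p@ey*1000)
E
python3 st.py; python3 - <<'E'
from h import *
s=snap('side','side10'); snap('wrist','wrist10')
E
python3 st.py
```

```text
14.15 [517.1   44.61  31.01] [-179.99    0.    -82.27] F along/lat/z [-4.54  0.15 -0.51] M [1.66 0.11 0.01] open 0.011735939276646528 travel 64.04638877764648 0.21720096932359192
14.25 [517.06  44.58  30.99] [-1.7999e+02 -1.0000e-02 -8.2260e+01] F along/lat/z [-4.57  0.02 -0.5 ] M [1.48 0.06 0.04] open 0.011678049854137357 travel 64.06487585129453 0.26661256659443366
```

move_arm(
  commands=[
    [0.5,0.01,0,0,0,0,0],
    [0.5,0.02,0,0,0,0,0],
    [0.5,0.03,0,0,0,0,0],
    [0.5,0.03,0,0,0,0,0],
    [0.5,0.03,0,0,0,0,0],
    [0.5,0.01,0,0,0,0,0],
    [0.5,0.01,0,0,0,0,0],
    [0.5,0.01,0,0,0,0,0],
  ],
)

```text
clock: 15.25
tool_pos: [0.5171, 0.0445, 0.031]
orientation: [-180.0, -0.0, -82.3]
force: [0.5, 3.3, -3.4]
opening: 0.0121
```

```bash
python3 st.py
```

```text
15.25 [517.06  44.5   30.98] [-180.     -0.    -82.26] F along/lat/z [-3.38 -1.01 -1.4 ] M [ 1.41 -0.18 -0.03] open 0.012070267465450864 travel 64.15125980508988 0.2764298837857965
```

move_arm(
  commands=[
    [0.5,0.02,0,0,0,0,0],
    [0.5,0.04,0,0,0,0,0],
    [0.5,0.06,0,0,0,0,0],
    [0.5,0.08,0,0,0,0,0],
    [0.5,0.1,0,0,0,0,0],
    [0.5,0.12,0,0,0,0,0],
    [0.5,0.12,0,0,0,0,0],
    [0.5,0.12,0,0,0,0,0],
  ],
)

```text
clock: 16.25
tool_pos: [0.5172, 0.0435, 0.031]
orientation: [-180.0, 0.0, -82.3]
force: [-0.1, 4.2, -2.4]
opening: 0.0119
```

```bash
python3 st.py
```

```text
16.25 [517.21  43.47  30.99] [-1.7999e+02  1.0000e-02 -8.2260e+01] F along/lat/z [-4.32 -0.53 -0.38] M [ 1.91 -0.05 -0.03] open 0.011893523404837474 travel 65.18442457812267 0.2740185240263799
```

move_arm(
  commands=[
    [0.5,0.02,0,0,0,0,0],
    [0.5,0.04,0,0,0,0,0],
    [0.5,0.06,0,0,0,0,0],
    [0.5,0.08,0,0,0,0,0],
    [0.5,0.1,0,0,0,0,0],
    [0.5,0.12,0,0,0,0,0],
    [0.5,0.12,0,0,0,0,0],
    [0.5,0.12,0,0,0,0,0],
  ],
)

```text
clock: 17.25
tool_pos: [0.5173, 0.0423, 0.031]
orientation: [-180.0, 0.0, -82.3]
force: [1.0, 5.1, -2.1]
opening: 0.0119
```

move_arm(
  commands=[
    [0.5,0.02,0,0,0,0,0],
    [0.5,0.04,0,0,0,0,0],
    [0.5,0.06,0,0,0,0,0],
    [0.5,0.08,0,0,0,0,0],
    [0.5,0.1,0,0,0,0,0],
    [0.5,0.12,0,0,0,0,0],
    [0.5,0.12,0,0,0,0,0],
    [0.5,0.12,0,0,0,0,0],
  ],
)

```text
clock: 18.25
tool_pos: [0.5175, 0.0411, 0.031]
orientation: [-180.0, 0.0, -82.3]
force: [-0.1, 5.2, -2.5]
opening: 0.0115
```

move_arm(
  commands=[
    [0.5,0.02,0,0,0,0,0],
    [0.5,0.04,0,0,0,0,0],
    [0.5,0.06,0,0,0,0,0],
    [0.5,0.08,0,0,0,0,0],
    [0.5,0.1,0,0,0,0,0],
    [0.5,0.12,0,0,0,0,0],
    [0.5,0.12,0,0,0,0,0],
    [0.5,0.12,0,0,0,0,0],
  ],
)

```text
clock: 19.25
tool_pos: [0.5176, 0.04, 0.031]
orientation: [-180.0, 0.0, -82.3]
force: [-0.6, 5.3, -2.3]
opening: 0.0116
```

move_arm(
  commands=[
    [0.5,0.02,0,0,0,0,0],
    [0.5,0.04,0,0,0,0,0],
    [0.5,0.06,0,0,0,0,0],
    [0.5,0.08,0,0,0,0,0],
    [0.5,0.1,0,0,0,0,0],
    [0.5,0.12,0,0,0,0,0],
    [0.5,0.12,0,0,0,0,0],
    [0.5,0.12,0,0,0,0,0],
  ],
)

```text
clock: 20.25
tool_pos: [0.5178, 0.0388, 0.031]
orientation: [-180.0, 0.0, -82.3]
force: [-1.0, 6.3, -1.8]
opening: 0.0118
```

move_arm(
  commands=[
    [0.5,0.02,0,0,0,0,0],
    [0.5,0.04,0,0,0,0,0],
    [0.5,0.05,0,0,0,0,0],
    [0.5,0.06,0,0,0,0,0],
    [0.5,0.07,0,0,0,0,0],
    [0.5,0.08,0,0,0,0,0],
    [0.5,0.08,0,0,0,0,0],
    [0.5,0.08,0,0,0,0,0],
  ],
)

```text
clock: 21.25
tool_pos: [0.5179, 0.038, 0.031]
orientation: [180.0, 0.0, -82.3]
force: [-0.1, 5.7, -2.1]
opening: 0.0116
```

Still sliding freely.

move_arm(
  commands=[
    [0.5,0.02,0,0,0,0,0],
    [0.5,0.04,0,0,0,0,0],
    [0.5,0.06,0,0,0,0,0],
    [0.5,0.08,0,0,0,0,0],
    [0.5,0.1,0,0,0,0,0],
    [0.5,0.12,0,0,0,0,0],
    [0.5,0.12,0,0,0,0,0],
    [0.5,0.12,0,0,0,0,0],
  ],
)

```text
clock: 22.25
tool_pos: [0.518, 0.0368, 0.0309]
orientation: [180.0, 0.0, -82.3]
force: [-0.1, 6.6, -1.6]
opening: 0.0121
```

```bash
python3 st.py; python3 - <<'E'
from h import *
snap('wrist','wrist11');d=snap('side','side11')
w=load('wrist11');d=load('side11')
a=cv2.resize(w['f'][0:330,200:370,::-1],None,fx=1.8,fy=1.8,interpolation=cv2.INTER_CUBIC)
b=cv2.resize(d['f'][210:350,200:300,::-1],None,fx=4.2,fy=4.2,interpolation=cv2.INTER_CUBIC)
H=max(a.shape[0],b.shape[0]);
p=lambda i:np.vstack([i,np.zeros((H-i.shape[0],i.shape[1],3),np.uint8)])
cv2.imwrite('pics/c11.png',np.hstack([p(a),p(b)]))
E
```

```text
22.25 [518.01  36.81  30.95] [ 1.800e+02  1.000e-02 -8.226e+01] F along/lat/z [-6.76 -0.78  0.39] M [ 2.19  0.12 -0.02] open 0.012126264594906781 travel 71.89299530080211 0.36928827892658667
```

View pics/c11.png

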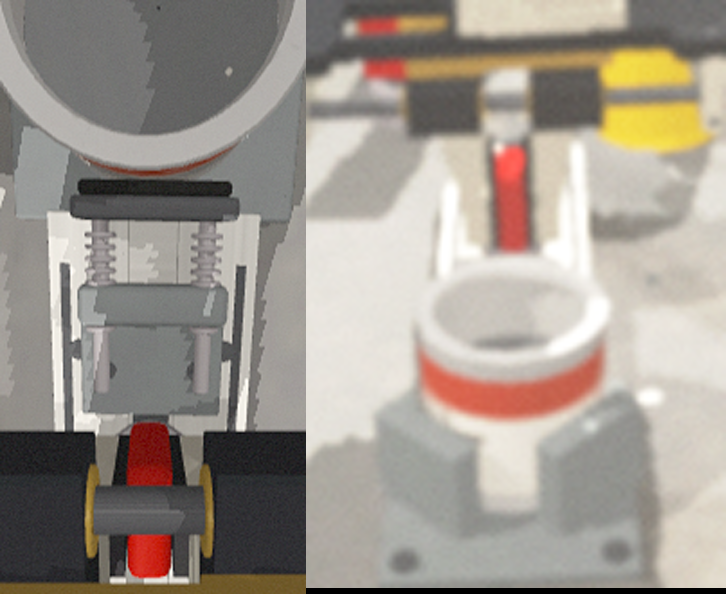

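move_arm(
  commands=[
    [0.5,0.02,0,0,0,0,0],
    [0.5,0.04,0,0,0,0,0],
    [0.5,0.06,0,0,0,0,0],
    [0.5,0.07,0,0,0,0,0],
    [0.5,0.08,0,0,0,0,0],
    [0.5,0.09,0,0,0,0,0],
    [0.5,0.1,0,0,0,0,0],
    [0.5,0.1,0,0,0,0,0],
  ],
)

```text
clock: 23.35
tool_pos: [0.5182, 0.0358, 0.031]
orientation: [-180.0, 0.0, -82.3]
force: [-0.4, 6.7, -2.2]
opening: 0.0119
```

move_arm(
  commands=[
    [0.5,0.02,0,0,0,0,0],
    [0.5,0.04,0,0,0,0,0],
    [0.5,0.06,0,0,0,0,0],
    [0.5,0.07,0,0,0,0,0],
    [0.5,0.08,0,0,0,0,0],
    [0.5,0.09,0,0,0,0,0],
    [0.5,0.1,0,0,0,0,0],
    [0.5,0.1,0,0,0,0,0],
  ],
)

```text
clock: 24.35
tool_pos: [0.5183, 0.0349, 0.031]
orientation: [-180.0, 0.0, -82.3]
force: [-0.5, 6.1, -2.4]
opening: 0.012
```

move_arm(
  commands=[
    [0.5,0.02,0,0,0,0,0],
    [0.5,0.04,0,0,0,0,0],
    [0.5,0.06,0,0,0,0,0],
    [0.5,0.07,0,0,0,0,0],
    [0.5,0.08,0,0,0,0,0],
    [0.5,0.09,0,0,0,0,0],
    [0.5,0.1,0,0,0,0,0],
    [0.5,0.1,0,0,0,0,0],
  ],
)

```text
clock: 25.35
tool_pos: [0.5184, 0.0339, 0.031]
orientation: [180.0, 0.0, -82.3]
force: [-0.5, 6.6, -1.8]
opening: 0.012
```

move_arm(
  commands=[
    [0.5,0.02,0,0,0,0,0],
    [0.5,0.04,0,0,0,0,0],
    [0.5,0.06,0,0,0,0,0],
    [0.5,0.07,0,0,0,0,0],
    [0.5,0.08,0,0,0,0,0],
    [0.5,0.09,0,0,0,0,0],
    [0.5,0.1,0,0,0,0,0],
    [0.5,0.1,0,0,0,0,0],
  ],
)

```text
clock: 26.35
tool_pos: [0.5185, 0.0329, 0.031]
orientation: [180.0, 0.0, -82.3]
force: [-0.3, 6.7, -2.8]
opening: 0.012
```

move_arm(
  commands=[
    [0.5,0.02,0,0,0,0,0],
    [0.5,0.04,0,0,0,0,0],
    [0.5,0.06,0,0,0,0,0],
    [0.5,0.07,0,0,0,0,0],
    [0.5,0.08,0,0,0,0,0],
    [0.5,0.09,0,0,0,0,0],
    [0.5,0.1,0,0,0,0,0],
    [0.5,0.1,0,0,0,0,0],
  ],
)

```text
clock: 27.35
tool_pos: [0.5186, 0.0319, 0.031]
orientation: [180.0, 0.0, -82.3]
force: [0.0, 6.8, -1.7]
opening: 0.0117
```

move_arm(
  commands=[
    [0.5,0.02,0,0,0,0,0],
    [0.5,0.04,0,0,0,0,0],
    [0.5,0.06,0,0,0,0,0],
    [0.5,0.07,0,0,0,0,0],
    [0.5,0.08,0,0,0,0,0],
    [0.5,0.09,0,0,0,0,0],
    [0.5,0.1,0,0,0,0,0],
    [0.5,0.1,0,0,0,0,0],
  ],
)

```text
clock: 28.35
tool_pos: [0.5187, 0.0309, 0.0309]
orientation: [180.0, 0.0, -82.3]
force: [-0.9, 6.4, -3.0]
opening: 0.0115
```

move_arm(
  commands=[
    [0.5,0.02,0,0,0,0,0],
    [0.5,0.04,0,0,0,0,0],
    [0.5,0.06,0,0,0,0,0],
    [0.5,0.07,0,0,0,0,0],
    [0.5,0.08,0,0,0,0,0],
    [0.5,0.09,0,0,0,0,0],
    [0.5,0.1,0,0,0,0,0],
    [0.5,0.1,0,0,0,0,0],
  ],
)

```text
clock: 29.35
tool_pos: [0.5189, 0.03, 0.031]
orientation: [180.0, 0.0, -82.3]
force: [-0.3, 6.6, -1.9]
opening: 0.0117
```

move_arm(
  commands=[
    [0.5,0.02,0,0,0,0,0],
    [0.5,0.04,0,0,0,0,0],
    [0.5,0.06,0,0,0,0,0],
    [0.5,0.07,0,0,0,0,0],
    [0.5,0.08,0,0,0,0,0],
    [0.5,0.09,0,0,0,0,0],
    [0.5,0.1,0,0,0,0,0],
    [0.5,0.1,0,0,0,0,0],
  ],
)

```text
clock: 30.35
tool_pos: [0.519, 0.029, 0.0309]
orientation: [180.0, 0.0, -82.3]
force: [-0.6, 5.9, -2.6]
opening: 0.0121
```

move_arm(
  commands=[
    [0.5,0.02,0,0,0,0,0],
    [0.5,0.04,0,0,0,0,0],
    [0.5,0.06,0,0,0,0,0],
    [0.5,0.07,0,0,0,0,0],
    [0.5,0.08,0,0,0,0,0],
    [0.5,0.09,0,0,0,0,0],
    [0.5,0.1,0,0,0,0,0],
    [0.5,0.1,0,0,0,0,0],
  ],
)

```text
clock: 31.35
tool_pos: [0.5191, 0.028, 0.0309]
orientation: [180.0, 0.0, -82.3]
force: [-1.3, 6.8, -2.4]
opening: 0.0117
```

move_arm(
  commands=[
    [0.5,0.02,0,0,0,0,0],
    [0.5,0.04,0,0,0,0,0],
    [0.5,0.06,0,0,0,0,0],
    [0.5,0.07,0,0,0,0,0],
    [0.5,0.08,0,0,0,0,0],
    [0.5,0.09,0,0,0,0,0],
    [0.5,0.1,0,0,0,0,0],
    [0.5,0.1,0,0,0,0,0],
  ],
)

```text
clock: 32.35
tool_pos: [0.5192, 0.027, 0.031]
orientation: [180.0, 0.0, -82.3]
force: [-1.0, 7.2, -2.1]
opening: 0.0122
```

move_arm(
  commands=[
    [0.5,0.02,0,0,0,0,0],
    [0.5,0.04,0,0,0,0,0],
    [0.5,0.06,0,0,0,0,0],
    [0.5,0.07,0,0,0,0,0],
    [0.5,0.08,0,0,0,0,0],
    [0.5,0.09,0,0,0,0,0],
    [0.5,0.1,0,0,0,0,0],
    [0.5,0.1,0,0,0,0,0],
  ],
)

```text
clock: 33.35
tool_pos: [0.5194, 0.026, 0.031]
orientation: [180.0, 0.0, -82.3]
force: [-0.7, 6.8, -2.0]
opening: 0.0117
```

move_arm(
  commands=[
    [0.5,0.02,0,0,0,0,0],
    [0.5,0.04,0,0,0,0,0],
    [0.5,0.06,0,0,0,0,0],
    [0.5,0.07,0,0,0,0,0],
    [0.5,0.08,0,0,0,0,0],
    [0.5,0.09,0,0,0,0,0],
    [0.5,0.1,0,0,0,0,0],
    [0.5,0.1,0,0,0,0,0],
  ],
)

```text
clock: 34.35
tool_pos: [0.5194, 0.0256, 0.0309]
orientation: [-180.0, 0.1, -82.3]
force: [-3.0, 9.6, -1.0]
opening: 0.0119
```

```bash
python3 st.py
```

```text
34.35 [519.44  25.56  30.94] [-1.800e+02  6.000e-02 -8.228e+01] F along/lat/z [-10.11   1.64   1.  ] M [ 4.01  0.97 -0.01] open 0.011936748240734393 travel 83.23162161043952 0.453183818569034
```

move_arm(
  commands=[
    [0.5,0,0,0,0,0,0],
    [0.5,0.01,0,0,0,0,0],
    [0.5,0.02,0,0,0,0,0],
    [0.5,0.03,0,0,0,0,0],
    [0.5,0.03,0,0,0,0,0],
    [0.5,0.03,0,0,0,0,0],
    [0.5,0.03,0,0,0,0,0],
    [0.5,0.03,0,0,0,0,0],
  ],
)

```text
clock: 35.35
tool_pos: [0.5195, 0.0255, 0.0309]
orientation: [-180.0, 0.1, -82.3]
force: [-2.6, 12.3, -0.7]
opening: 0.0119
```

```bash
python3 st.py
```

```text
35.35 [519.48  25.48  30.95] [-1.7999e+02  7.0000e-02 -8.2280e+01] F along/lat/z [-12.77   0.85   1.27] M [4.58 1.21 0.02] open 0.011892123822928157 travel 83.3230224968344 0.4211992424355432
```

move_arm(
  commands=[
    [0.5,-0.02,0,0,0,0,0],
    [0.5,-0.04,0,0,0,0,0],
    [0.5,-0.05,0,0,0,0,0],
    [0.5,-0.05,0,0,0,0,0],
    [0.5,-0.05,0,0,0,0,0],
    [0.5,-0.05,0,0,0,0,0],
    [0.5,-0.05,0,0,0,0,0],
    [0.5,-0.05,0,0,0,0,0],
  ],
)

```text
clock: 36.35
tool_pos: [0.5194, 0.0256, 0.0309]
orientation: [180.0, 0.0, -82.3]
force: [-1.2, 9.0, -0.8]
opening: 0.0119
```

```bash
python3 st.py; python3 - <<'E'
from h import *
snap('wrist','wrist12');d=snap('side','side12');snap('scene','scene12')
w=load('wrist12');d=load('scene12')
a=cv2.resize(w['f'][60:330,200:370,::-1],None,fx=2.2,fy=2.2,interpolation=cv2.INTER_CUBIC)
b=cv2.resize(d['f'][150:240,310:395,::-1],None,fx=4.9,fy=4.9,interpolation=cv2.INTER_CUBIC)
H=max(a.shape[0],b.shape[0]);
p=lambda i:np.vstack([i,np.zeros((H-i.shape[0],i.shape[1],3),np.uint8)])
cv2.imwrite('pics/c12.png',np.hstack([p(a),p(b)]))
E
```

```text
36.35 [519.44  25.58  30.95] [ 1.800e+02  5.000e-02 -8.228e+01] F along/lat/z [-9.32 -0.06  1.18] M [3.56 0.76 0.04] open 0.011949062783346745 travel 83.21684167684374 0.4503133061841702
```

View pics/c12.png

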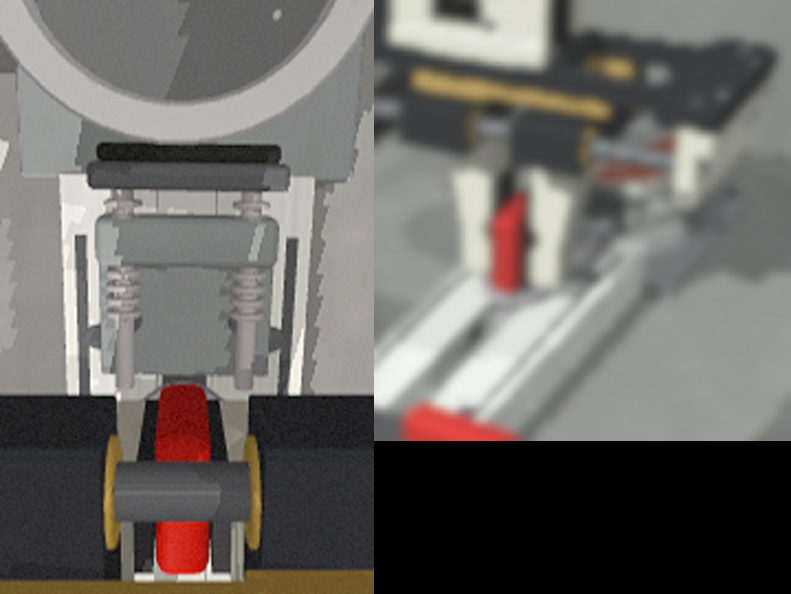

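```bash
python3 - <<'E'
from h import *
for n,(r0,r1,c0,c1) in {'wrist0':(165,235,375,445),'wrist5':(70,170,235,330),'wrist7':(50,180,225,340)}.items():
    w=load(n); cv2.imwrite('pics/z_%s.png'%n,cv2.resize(w['f'][r0:r1,c0:c1,::-1],None,fx=5,fy=5,interpolation=cv2.INTER_CUBIC)[:600])
a=[cv2.imread('pics/z_%s.png'%n) for n in ('wrist0','wrist5')]
H=max(i.shape[0] for i in a)
cv2.imwrite('pics/zz.png',np.hstack([np.vstack([i,np.zeros((H-i.shape[0],i.shape[1],3),np.uint8)]) for i in a]))
w=load('wrist12');cv2.imwrite('pics/z12.png',cv2.resize(w['f'][120:250,230:340,::-1],None,fx=4.6,fy=4.6,interpolation=cv2.INTER_CUBIC)[:600])
E
```

```text
(no output)
```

View pics/zz.png

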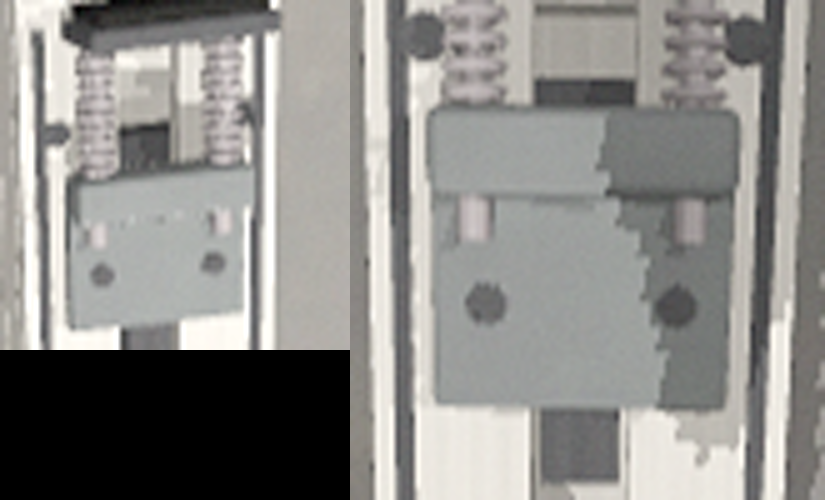

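View pics/z12.png

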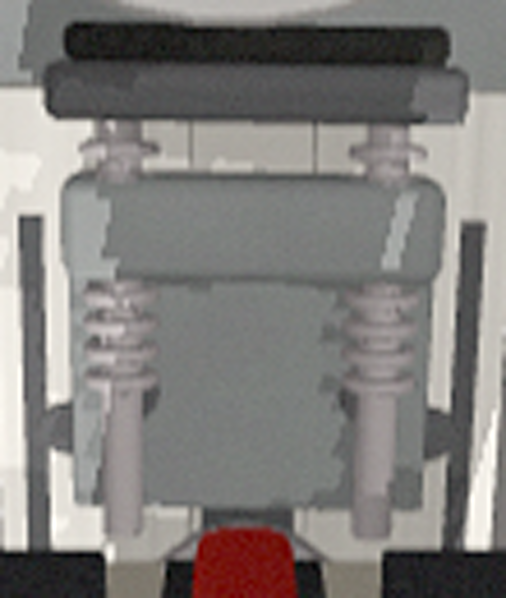

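View pics/z_wrist7.png

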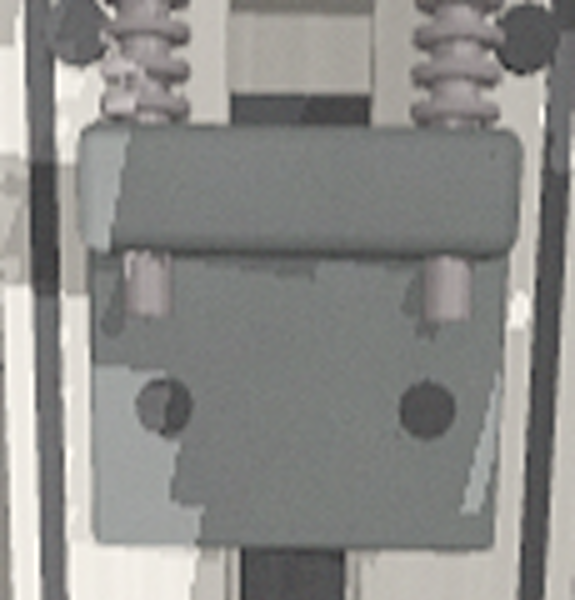

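```bash
python3 - <<'E'
from h import *
w=load('wrist12');w0=load('wrist0');w5=load('wrist5');w7=load('wrist7')
y=np.radians(-82.28);ex=np.array([np.cos(y),np.sin(y),0]);ey=np.array([np.sin(y),-np.cos(y),0])
T=np.array([.51944,.02558,0])
q=lambda u,v,z:(lambda p:(round(p@ex*1000,1),round(p@ey*1000,1)))(ray(w,u,v,z)-T)
print('body edge',q(230+75/4.6,120+508/4.6,.029),q(230+420/4.6,120+508/4.6,.029))
for z in (.030,.033,.036): print('rod',z,q(230+124/4.6,120+535/4.6,z),q(230+372/4.6,120+538/4.6,z))
# triangulate heights from w0/w5/w7: holes & pin ends
P0=lambda u,v:(375+u/5-.4,165+v/5-.4);P5=lambda u,v:(235+(u-350)/5-.4,70+v/5-.4);P7=lambda u,v:(225+u/5-.4,50+v/5-.4)
for n,a,b,c in [('holeL',(102,274),(486,303),(164,407)),('holeR',(213,262),(677,305),(427,409)),('pinL end',(98,247),(474,241),(148,317)),('pinR end',(223,236),(691,243),(447,320)),('body L corner',(70,328),(434,406),(97,546)),('body R corner',(243,312),(725,408),(495,546))]:
    print(n,np.round(tri([(w0,*P0(*a)),(w5,*P5(*b)),(w7,*P7(*c))])*1000,1),np.round(tri([(w0,*P0(*a)),(w7,*P7(*c))])*1000,1),np.round(tri([(w5,*P5(*b)),(w7,*P7(*c))])*1000,1))
E
```

```text
body edge (np.float64(16.5), np.float64(-19.9)) (np.float64(16.5), np.float64(23.5))
rod 0.03 (np.float64(13.2), np.float64(-13.7)) (np.float64(12.8), np.float64(17.5))
rod 0.033 (np.float64(14.4), np.float64(-13.5)) (np.float64(14.0), np.float64(17.2))
rod 0.036 (np.float64(15.5), np.float64(-13.2)) (np.float64(15.1), np.float64(16.9))
holeL [530.7  38.   29. ] [530.6  38.1  28.8] [530.4  38.1  34.5]
holeR [502.8  34.6  29.2] [502.8  34.7  29. ] [502.7  34.6  26.8]
pinL end [533.3  29.7  31.8] [533.2  29.7  31.7] [533.7  29.4  26.3]
pinR end [502.7  26.   33.3] [502.9  26.1  33.6] [501.9  25.4  25.9]
body L corner [536.6  53.8  26.7] [536.4  53.7  26.4] [537.1  54.4  24.1]
body R corner [493.2  48.2  28.6] [493.1  48.1  28.5] [493.7  48.   31.8]
```

move_arm(
  commands=[
    [0.5,-0.3,0,0,0,0,0],
    [0.5,-0.7,0,0,0,0,0],
    [0.5,-1.1,0,0,0,0,0],
    [0.5,-1.5,0,0,0,0,0],
    [0.5,-1.9,0,0,0,0,0],
    [0.5,-2.2,0,0,0,0,0],
    [0.5,-2.2,0,0,0,0,0],
    [0.5,-2.2,0,0.03,0,0,0],
  ],
)

```text
clock: 37.5
tool_pos: [0.5167, 0.047, 0.0308]
orientation: [-180.0, 0.0, -82.3]
force: [-2.4, 5.1, 4.4]
opening: 0.0118
```

```bash
python3 st.py
```

```text
37.5 [516.7   46.99  30.83] [-1.7999e+02  2.0000e-02 -8.2260e+01] F along/lat/z [-5.56  1.65  6.39] M [1.98 1.04 0.01] open 0.011815614259696888 travel 61.62642465624085 0.29970598057005166
```

move_arm(
  commands=[
    [0.5,-0.3,0,-0.03,0,0,0],
    [0.5,-0.6,0,-0.03,0,0,0],
    [0.5,-0.9,0,-0.03,0,0,0],
    [0.5,-1.0,0,-0.02,0,0,0],
    [0.5,-1.0,0,-0.02,0,0,0],
    [3.0,-1.0,0,-0.02,0,0,0],
    [3.0,-1.0,0,-0.02,0,0,0],
    [3.0,-1.0,0,-0.3,0,0,0],
  ],
)

```text
clock: 38.5
tool_pos: [0.5153, 0.0565, 0.0337]
orientation: [180.0, -0.0, -82.3]
force: [0.1, 0.4, 0.1]
opening: 0.029
```

```bash
python3 st.py;python3 - <<'E'
from h import *
snap('wrist','wrist13')
w=load('wrist13')
cv2.imwrite('pics/c13.png',cv2.resize(w['f'][0:340,180:390,::-1],None,fx=1.75,fy=1.75,interpolation=cv2.INTER_CUBIC))
E
```

```text
38.5 [515.33  56.55  33.67] [ 1.7999e+02 -1.0000e-02 -8.2270e+01] F along/lat/z [-0.61 -0.18  2.07] M [0.03 0.06 0.02] open 0.029026767146182728 travel 51.97529240552959 0.3655375285186034
```

View pics/c13.png

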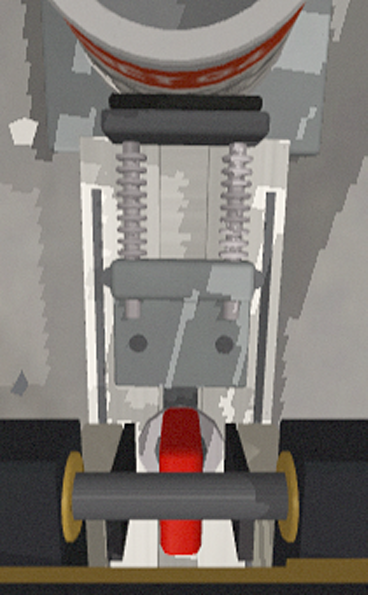

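move_arm(
  commands=[
    [3.0,0,0,-0.25,0,0,0],
    [3.0,0,0,-0.47,0,0,0],
    [3.0,0,0,-0.47,0,0,0],
    [0.5,0,0,-0.47,0,0,0],
    [0.5,0,0,-0.47,0,0,0],
    [0.5,0,0,-0.47,0,0,0],
    [0.5,0,0,-0.47,0,0,0],
    [0.5,0,0,-0.47,0,0,0],
  ],
)

```text
clock: 39.55
tool_pos: [0.5153, 0.0566, 0.0383]
orientation: [180.0, -0.0, -82.3]
force: [0.1, -0.1, -0.4]
opening: 0.0115
```

```bash
python3 st.py
```

```text
39.55 [515.29  56.62  38.27] [179.99  -0.   -82.27] F along/lat/z [-0.09 -0.07  1.59] M [-0.04  0.04 -0.05] open 0.01149549417035648 travel 51.90122671084592 0.4013223653238671
```

move_arm(
  commands=[
    [0.5,0.1,0,-0.02,0,0,0],
    [0.5,0.5,0,-0.02,0,0,0],
    [0.5,1.0,0,-0.02,0,0,0],
    [0.5,1.5,0,-0.02,0,0,0],
    [0.5,2.0,0,-0.02,0,0,0],
    [0.5,2.4,0,-0.02,0,0,0],
    [0.5,2.7,0,-0.02,0,0,0],
    [0.5,2.8,0,-0.02,0,0,0],
  ],
)

```text
clock: 40.55
tool_pos: [0.5187, 0.0291, 0.0384]
orientation: [180.0, 0.1, -82.3]
force: [-3.5, 6.6, -1.0]
opening: 0.0116
```

```bash
python3 st.py
```

```text
40.55 [518.74  29.12  38.4 ] [ 1.7998e+02  5.0000e-02 -8.2300e+01] F along/lat/z [-7.22  2.55  0.96] M [ 2.53  1.29 -0.05] open 0.011555755059446548 travel 79.61289024453164 0.6291669917272484
```

move_arm(
  commands=[
    [0.5,0.03,0.02,0,0,0,0],
    [0.5,0.06,0.03,0,0,0,0],
    [0.5,0.1,0.04,0,0,0,0],
    [0.5,0.13,0.04,0,0,0,0],
    [0.5,0.16,0.04,0,0,0,0],
    [0.5,0.18,0.04,0,0,0,0],
    [0.5,0.2,0.04,0,0,0,0],
    [0.5,0.2,0.04,0,0,0,0],
  ],
)

```text
clock: 41.55
tool_pos: [0.5189, 0.0274, 0.0385]
orientation: [-180.0, 0.1, -82.3]
force: [-1.9, 7.3, -1.3]
opening: 0.0119
```

```bash
python3 st.py
```

```text
41.55 [518.89  27.39  38.47] [-1.7999e+02  6.0000e-02 -8.2280e+01] F along/lat/z [-7.73  0.91  0.72] M [2.58 0.88 0.04] open 0.011906147684575655 travel 81.34793138328398 0.7330996927979226
```

move_arm(
  commands=[
    [0.5,0.02,0.01,0,0,0,0],
    [0.5,0.04,0.02,0,0,0,0],
    [0.5,0.06,0.02,0,0,0,0],
    [0.5,0.08,0.02,0,0,0,0],
    [0.5,0.1,0.02,0,0,0,0],
    [0.5,0.11,0.02,0,0,0,0],
    [0.5,0.12,0.02,0,0,0,0],
    [0.5,0.12,0.02,0,0,0,0],
  ],
)

```text
clock: 42.55
tool_pos: [0.519, 0.0263, 0.0385]
orientation: [-180.0, 0.1, -82.3]
force: [-2.9, 7.2, -1.8]
opening: 0.012
```

```bash
python3 st.py
```

```text
42.55 [518.95  26.25  38.46] [-1.7998e+02  7.0000e-02 -8.2290e+01] F along/lat/z [-7.74  1.85  0.2 ] M [ 2.69  0.84 -0.02] open 0.011973878536636689 travel 82.48136641007162 0.8237078501491756
```

move_arm(
  commands=[
    [0.5,0.02,0.02,0,0,0,0],
    [0.5,0.04,0.03,0,0,0,0],
    [0.5,0.06,0.03,0,0,0,0],
    [0.5,0.07,0.03,0,0,0,0],
    [0.5,0.08,0.03,0,0,0,0],
    [0.5,0.09,0.03,0,0,0,0],
    [0.5,0.1,0.03,0,0,0,0],
    [0.5,0.1,0.03,0,0,0,0],
  ],
)

```text
clock: 43.55
tool_pos: [0.5191, 0.0255, 0.0385]
orientation: [-179.9, 0.1, -82.3]
force: [-2.1, 7.9, -2.8]
opening: 0.0117
```

```bash
python3 st.py
```

```text
43.55 [519.06  25.52  38.49] [-1.7994e+02  8.0000e-02 -8.2290e+01] F along/lat/z [-8.35  0.94 -0.77] M [ 3.21  0.76 -0.02] open 0.011709271930795512 travel 83.2217751529904 0.823215060487005
```

move_arm(
  commands=[
    [0.5,0.02,0,0,0,0,0],
    [0.5,0.03,0,0,0,0,0],
    [0.5,0.04,0,0,0,0,0],
    [0.5,0.05,0,0,0,0,0],
    [0.5,0.06,0,0,0,0,0],
    [0.5,0.06,0,0,0,0,0],
    [0.5,0.06,0,0,0,0,0],
    [0.5,0.06,0,0,0,0,0],
  ],
)

```text
clock: 44.55
tool_pos: [0.5191, 0.0253, 0.0385]
orientation: [-179.9, 0.1, -82.3]
force: [-3.4, 10.7, -2.6]
opening: 0.0117
```

```bash
python3 st.py
```

```text
44.55 [519.09  25.31  38.5 ] [-1.7994e+02  1.1000e-01 -8.2290e+01] F along/lat/z [-11.27   1.88  -0.62] M [ 4.24  1.13 -0.01] open 0.011748702853149625 travel 83.43309324998596 0.811074003551088
```

move_arm(
  commands=[
    [0.5,-0.03,0,0,0,0,0.05],
    [0.5,-0.03,0,0,0,0,0.16],
    [0.5,-0.03,0,0,0,0,0.3],
    [0.5,-0.03,0,0,0,0,0.44],
    [0.5,-0.03,0,0,0,0,0.58],
    [0.5,-0.03,0,0,0,0,0.72],
    [0.5,-0.03,0,0,0,0,0.86],
    [0.5,-0.03,0,0,0,0,1.0],
  ],
)

```text
clock: 45.55
tool_pos: [0.5192, 0.0255, 0.0386]
orientation: [180.0, 0.1, -139.8]
force: [-3.0, 10.6, -1.7]
opening: 0.0118
```

```bash
python3 st.py; python3 -c "
from h import *
print(sensors.get_obs()['force'])"
```

```text
45.55 [519.18  25.52  38.59] [ 1.7995e+02  1.1000e-01 -1.3983e+02] F along/lat/z [-4.66 10.18  0.33] M [4.04 1.04 0.08] open 0.011758781809597081 travel 45.258057977473264 -69.86047460333185
[-3.01132566 10.58443746 -1.66787024]
```

move_arm(
  commands=[
    [0.5,0,0,0,0,0,0.13],
    [0.5,0,0,0,0,0,0.26],
    [0.5,0,0,0,0,0,0.39],
    [0.5,0,0,0,0,0,0.5],
    [0.5,0,0,0,0,0,0.571],
    [0.5,0,0,0,0,0,0.571],
    [0.5,0,0,0,0,0,0.571],
    [0.5,0,0,0,0,0,0.571],
  ],
)

```text
clock: 46.55
tool_pos: [0.5188, 0.0254, 0.0385]
orientation: [179.9, 0.0, -172.3]
force: [-3.9, 9.0, -1.8]
opening: 0.0117
```

```bash
python3 -c "
from h import *
o=sensors.get_obs();print(o['force'],o['moment'],o['tool_pos'],o['orientation'])
for n in ('scene','side','wrist'): snap(n,n+'14')
w=load('wrist14');d=load('scene14')
a=cv2.resize(w['f'][60:360,190:370,::-1],None,fx=2,fy=2)
b=cv2.resize(d['f'][140:240,310:400,::-1],None,fx=4.7,fy=4.7,interpolation=cv2.INTER_CUBIC)
H=max(a.shape[0],b.shape[0]);
p=lambda i:np.vstack([i,np.zeros((H-i.shape[0],i.shape[1],3),np.uint8)])
cv2.imwrite('pics/c14.png',np.hstack([p(a),p(b)]))
"
```

```text
[-3.86881813  8.9847603  -1.78807017] [3.83709177 1.09319857 0.02184995] [0.51883774 0.02538115 0.03846372] [ 1.79905964e+02  3.54377153e-02 -1.72291135e+02]
```

View pics/c14.png

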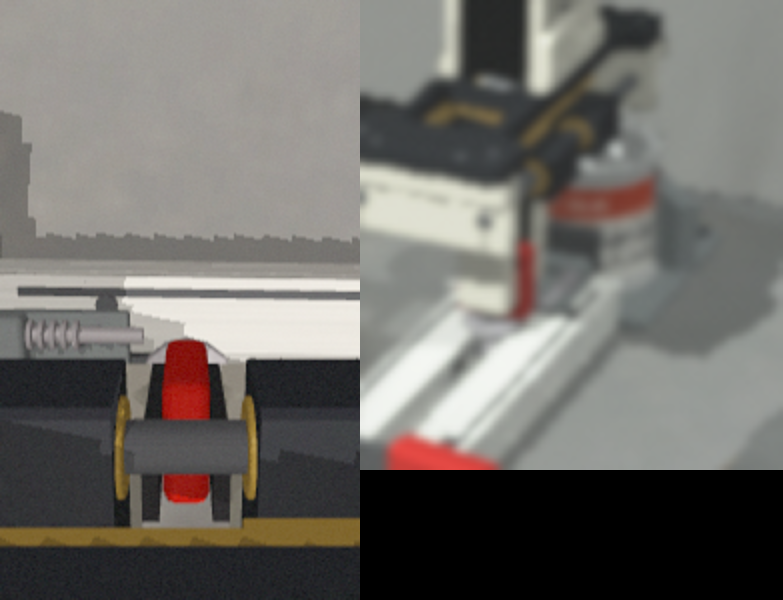

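move_arm(
  commands=[
    [0.5,0,0.05,0,0,0,0],
    [0.5,0,0.12,0,0,0,0],
    [0.5,0,0.2,0,0,0,0],
    [0.5,0,0.27,0,0,0,0],
    [0.5,0,0.33,0.01,0,0,0],
    [0.5,0,0.38,0.02,0,0,0],
    [0.5,0,0.4,0.02,0,0,0],
    [0.5,0,0.4,0.02,0,0,0],
  ],
)

```text
clock: 47.7
tool_pos: [0.5184, 0.0283, 0.0384]
orientation: [180.0, 0.0, -172.3]
force: [-0.7, 3.0, -0.7]
opening: 0.0115
```

move_arm(
  commands=[
    [0.5,0,0.04,0.01,0,0,0],
    [0.5,0,0.08,0.01,0,0,0],
    [0.5,0,0.1,0.02,0,0,0],
    [0.5,0,0.1,0.02,0,0,0],
    [1.5,0,0.1,0.02,0,0,0],
    [2.2,0,0.1,0.02,0,0,0],
    [2.2,0,0.1,0.02,0,0,0],
    [2.2,0,0.1,0.02,0,0,0],
  ],
)

```text
clock: 48.7
tool_pos: [0.518, 0.029, 0.0381]
orientation: [-180.0, -0.0, -172.3]
force: [-0.3, -0.1, -0.6]
opening: 0.0221
```

```bash
python3 -c "
from h import *
o=sensors.get_obs();print(o['force'],o['moment'],o['tool_pos'],o['opening'])
snap('wrist','wrist15')
w=load('wrist15')
cv2.imwrite('pics/c15.png',cv2.resize(w['f'][60:360,150:410,::-1],None,fx=2,fy=2))
"
```

```text
[-0.28750236 -0.062209   -0.6203794 ] [-0.06232325 -0.09080614  0.01464487] [0.51802498 0.02903486 0.03805693] 0.02205105488177823
```

View pics/c15.png

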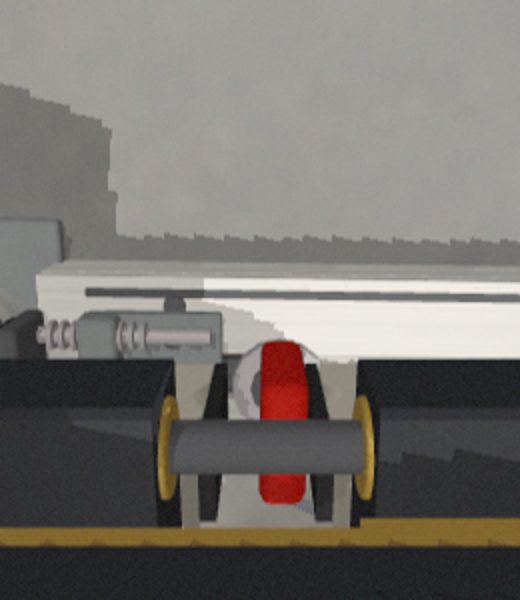

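move_arm(
  commands=[
    [3.0,0,0,0,0,0,0],
    [3.4,0,0,0,0,0,0],
    [3.4,0,0,0,0,0,0],
    [3.4,0,0.2,-1,0,0,0],
    [3.4,0,0.2,-3,0,0,0],
    [3.4,0,0.2,-6,0,0,0],
    [3.4,0,0.2,-9,0,0,0],
    [3.4,0,0.2,-12,0,0,0],
  ],
)

```text
clock: 49.75
tool_pos: [0.5179, 0.0313, 0.16]
orientation: [180.0, 0.0, -172.3]
force: [0.4, -1.1, 0.6]
opening: 0.0342
```

```bash
python3 -c "
from h import *
o=sensors.get_obs();print(o['clock'],o['force'],o['tool_pos'],o['opening'])
for n in ('scene','side','wrist'): snap(n,n+'16')
w=load('wrist16');d=load('scene16');e=load('side16')
a=cv2.resize(d['f'][140:230,310:400,::-1],None,fx=4.2,fy=4.2,interpolation=cv2.INTER_CUBIC)
b=cv2.resize(e['f'][200:360,200:300,::-1],None,fx=3.7,fy=3.7,interpolation=cv2.INTER_CUBIC)
H=max(a.shape[0],b.shape[0]);
p=lambda i:np.vstack([i,np.zeros((H-i.shape[0],i.shape[1],3),np.uint8)])
cv2.imwrite('pics/c16.png',np.hstack([p(a),p(b)]))
"
```

```text
49.75 [ 0.40458108 -1.10208805  0.60795802] [0.51787459 0.03133467 0.15998204] 0.03421307089032822
```

View pics/c16.png

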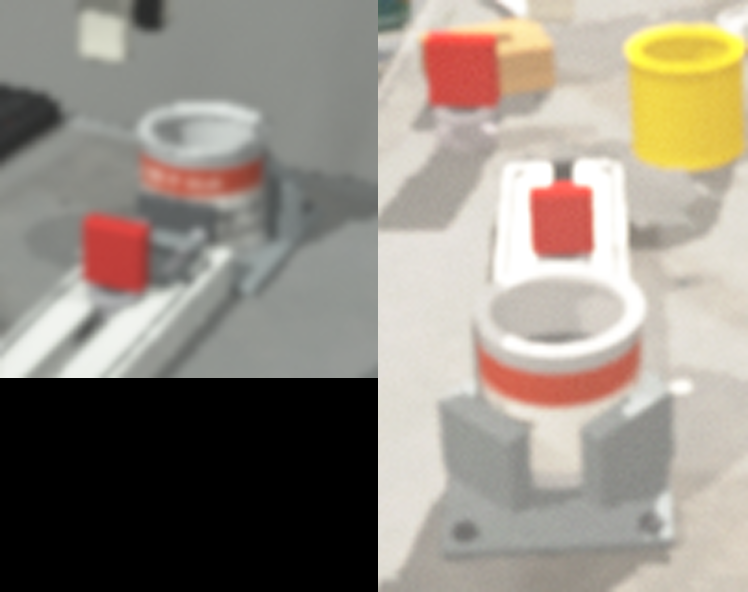

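View pics/wrist16.png

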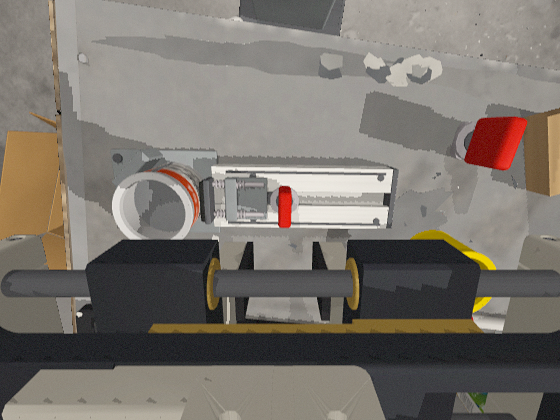

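```bash
python3 -c "
from h import *
w=load('wrist16');d=load('scene16')
a=cv2.resize(w['f'][140:240,100:320,::-1],None,fx=3.6,fy=3.6,interpolation=cv2.INTER_CUBIC)
cv2.imwrite('pics/c17.png',a)
b=cv2.resize(d['f'][180:225,320:365,::-1],None,fx=12,fy=12,interpolation=cv2.INTER_CUBIC)
cv2.imwrite('pics/c18.png',b)
"
```

```text
(no output)
```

View pics/c17.png

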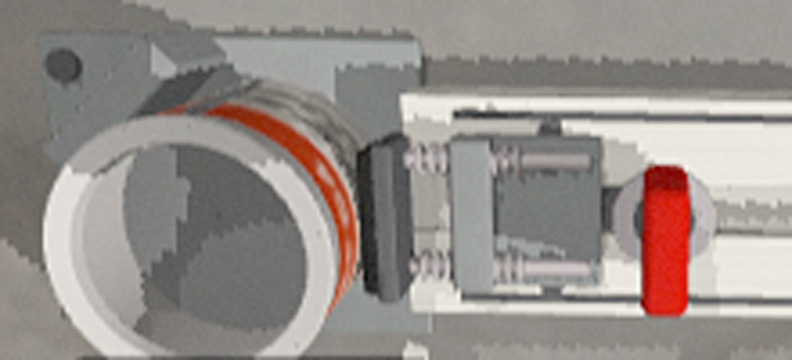

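View pics/c18.png

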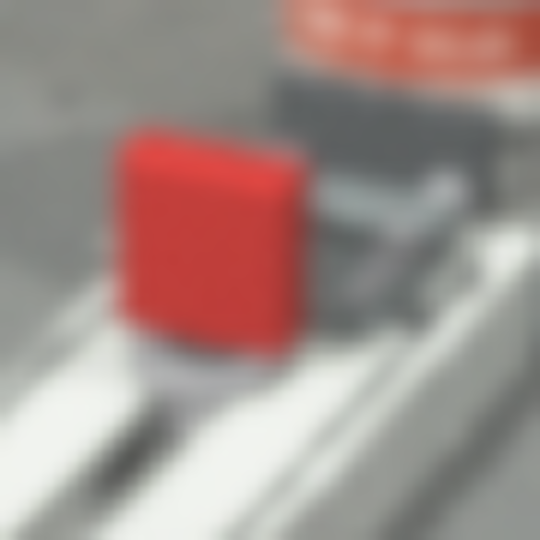

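```bash
python3 -c "
from h import *
g=lambda n:cv2.cvtColor(load(n)['f'],cv2.COLOR_RGB2GRAY)
T=g('side16')[285:312,216:286]
for n in ('side0','side9','side11','side12','side16'):
    r=cv2.matchTemplate(g(n)[270:330,205:295],T,cv2.TM_CCOEFF_NORMED);_,m,_,l=cv2.minMaxLoc(r);print(n,round(m,3),l)
s=load('side16');print(proj(s,[.53,-.07,.07])-proj(s,[.53,-.076,.07]))
o=sensors.get_obs();print(o['clock'])
"
```

```text
side0 0.955 (11, 13)
side9 0.927 (11, 14)
side11 0.931 (11, 15)
side12 0.927 (11, 15)
side16 1.0 (11, 15)
[ 0.53118352 -2.05252196]
49.9
```

```bash
python3 -c "
from h import *
print(job.close_job())"
```

```text
the job is handed in; nothing more can be done
None
```

The stud is locked in its pocket with the pad holding the tin, and I handed the job in at about 50 s, under the 69 s limit.

**What I did:**
- I lifted the red-winged stud out of the block and dropped it into the slot behind the shoe.
- I pushed it in short steps until it came up solid. Force jumped to about 10–13 N while the tool hardly moved.
- I then backed it off about 30 mm and let go. The pad's guide rods now stuck out behind the shoe, where the fingers would sweep during the turn.
- I gripped again about 7 mm higher and pushed back to the same end, within 0.2 mm, at about 11 N.
- I turned the wing 90°, eased it back about 4 mm until the load fell away, opened the fingers and lifted clear.

**Last checks:**
- **Stud:** the pictures show the wing square across the rail, the stud upright and its collar on the rail.
- **Tin:** the pad is against it with the springs still compressed. It had moved about 6 mm towards the nest, then stayed put while the spring loaded further, so I take it to be home. I only checked this to about one pixel (roughly 3 mm).
- **Forces:** the highest push I read along the rail was about 13 N. Readings came only at the end of each 1 s move, so I can't rule out brief higher peaks.
- **Other items:** I never reached for the marker, tin lid, blue cap or air cap, but I didn't check them individually at the end.

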